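# Reload the ribbon dispenser on a market stall

### The arm

A 7-joint arm with a two-finger parallel gripper is mounted at the origin on the work surface. World frame = base frame: x ahead of the robot, y to its left, z up, the work surface at z = 0. Lengths are in m, angles in rad, forces in N, time in s.
With the tool pointing down it reaches from about 0.425 to 0.95 m from the base axis. Payload 16.7 kg.
Tool frame: the origin (TCP) lies between the finger pads; the fingertips stand 22 mm ahead of it and the grasp point (between the pads) lies 3 mm ahead of it; z points along the fingers, y is the line along which they close (so a half turn about z gives the same grasp; the last joint's range is limited). The gripper opens to 94 mm and grips with 3 to 60 N. Pads are 16 mm wide; open, the fingers measure 119 mm over their backs; the gripper's body (75 mm by 177 mm) begins 78 mm behind the grasp point.
Start: joints at [1.036, 0.426, 0.074, 1.606, -0.034, 1.111, -0.067], TCP at [0.254, -0.625, 0.194] pointing down, gripper open.
Joint ranges: [-2.85, 2.85], [-0.5, 2.14], [-1.23, 1.37], [0.21, 2.46], [-1.02, 4.16], [0.16, 2.05], [-2.73, 2.73]. Speed limits (rad/s): [1.89, 1.89, 2.39, 2.39, 3.01, 3.01, 3.01].

### API

Orientations are given as a 3x3 rotation matrix whose columns are the frame's x, y, z axes.
In Python, from station import manip gives the robot as it stands. The module is installed in compiled form; this text tells all that it offers.
- The arm moves only by the tool servo_tool, never from a script. Its argument "rows" is text: rows parted by semicolons, each of 5 numbers parted by spaces: the gripper command: -1 is fully open, 1 is shut, values between are in proportion, then the shift along the tool's x, y, z in mm, then the turn about the tool's z in rad. In form: hand x y z twist; .... A call has 1 to 10 rows; each row is the pose to reach, as a shift and turn from the pose commanded when the call began, along the tool's axes at that moment; what a row does not reach only later rows make up. A row lasts 1/12 s, in which the tool goes at most 41.7 mm and 7.16 degrees, less where a joint would pass 70% of its speed; a pose out of reach is approached as far as the arm can. A call with a gripper value outside its range is refused whole. The fingers move at their own pace and stop on an object; "force" is the grip in N (left out, the last holds). Time passes only in rows, so rows that repeat a pose let the fingers close. It gives the time, the measured TCP pose, the force, the opening and the grip force at its end, in the units of the state.
- manip.observe(): the state, without advancing time (a new reading comes with each control period).
- manip.snapshot(name): name is "scene" or "top" or "wrist"; returns the picture (480x640x3 uint8, red, green, blue); there is no depth.
- manip.camera_info(name): a dict with "fx", "fy", "cx", "cy" (pixels), "camera_from_world" (4x4, takes a point from world to camera coordinates); the wrist camera has in their place "mount" (4x4, takes a point from camera to tool coordinates, whose origin is the TCP and whose axes are the flange's). Camera axes: x right, y up, looking along -z (the intrinsics and any distortion apply to the point x, -y, -z); pixel columns grow to the right and rows downward; lengths in m; the calibration is good to about 2 mm. A picture is of the moment at which its call begins: read the wrist's pose just before it. camera_info takes no time and is no camera call.
- manip.job_done(): hands the job in; it is judged then, once.
The state is a dict: "time": time; "joint_positions": joint angles; "qd": joint speeds; "tau": joint torques, N m; "tool_pos": TCP position; "ee_rot": TCP orientation; "wrist_force": force on the tool from outside, world axes, zero at the start; "torque": the same for the moment, N m; "finger_gap": finger opening in m; "grasp_force": force on a finger pad.
Only numpy, scipy, OpenCV 4.12 (cv2) and the standard library are available. Lean on these libraries where they do the work, as an engineer would, in place of code of your own. Each camera call takes 0.05 s, during which the arm holds its last target. There are 200 camera calls.

### The job

Reload the ribbon dispenser: pry up its lid with the putty knife, swing the lid right back and lay the knife down flat on the table. Stand every ribbon reel from the cardboard tray in the dispenser, one to a bay, then thread the rod through both end cheeks and all the reels until its grip meets the cheek, and shut the lid. Leave the other goods on the table where they are.

Things in the scene. Friction and masses are not known exactly. Their poses are not given: they have to be found in the camera images.
- dispenser: Wooden counter box, fixed, 136 (x) x 166 (y) mm, 76 mm high without its lid; walls, end cheeks and floor 8 mm thick. Origin: centre of the underside; x points away from the robot to the hinge, y along the length, z up. Each end cheek (outer face at y = 83 or -83 mm) has a round 15 mm rod hole at x = 0, z = 38 mm. Inside is a cradle of four bays for reels.
- hole_left (a point): Centre of the rod hole on the outer face of the cheek at dispenser y = +83 mm (the robot's left).
- hole_right (a point): Centre of the rod hole on the outer face of the cheek at dispenser y = -83 mm (the robot's right).
- bay0 (a point): Where a reel's centre sits in the rightmost bay: dispenser x = 0, y = -56.5, z = 38 mm; the others at y = -18.75, 18.75, 56.5 mm. Two rails along y (x = 18 to 24 mm either side, tops at z = 18 mm) carry a reel, axis along y, in line with the rod holes; 3 mm cross ribs (46 mm long, tops at z = 26 mm, at y = -37.5, 0, 37.5 mm) part the bays.
- notch (a point): Middle of the notch in the top edge of the front wall, on its outer face (dispenser x = -68, y = 0, z = 71 mm), the place for the blade: 80 mm wide along y, 9.5 mm high up to the lid's underside, right through the 8 mm wall.
- lid (a joint): Lid angle, rad: 0 shut, grows as the front edge swings up and back, stop at 1.85. Stiff hinge (0.13 N m friction): the lid stays at any angle. Wood frame with a clear pane, 140 (front to back) x 166 x 8 mm, 0.14 kg, no handle; overhangs the front wall by 4 mm.
- lid_hinge (a point): Hinge line at the level of the lid's underside, mid-length: dispenser x = 68, y = 0, z = 76.5 mm.
- lid_edge (a point): Middle of the lid's front edge on its underside, 140 mm from the hinge line.
- tray: Low cardboard stock tray, fixed, 96 (x) x 178 (y) mm, rim 10 mm high; origin: centre of the underside. Two ribs along y hold reels in four places (y = -63, -21, 21, 63 mm), axes along its y, 33 mm above the table, about 16 mm apart with 3 mm ribs 20 mm high between them.
- reel_red: Ribbon reel, red ribbon between white flanges: 54 mm across, 26 mm wide, 18 mm bore, 35 to 70 g. Origin: its centre; its y is the bore's axis. Stands on its rim in the tray. May be absent (None).
- reel_gold: Ribbon reel, gold ribbon between white flanges: 54 mm across, 26 mm wide, 18 mm bore, 35 to 70 g. Origin: its centre; its y is the bore's axis. Stands on its rim in the tray. May be absent (None).
- reel_blue: Ribbon reel, blue ribbon between white flanges: 54 mm across, 26 mm wide, 18 mm bore, 35 to 70 g. Origin: its centre; its y is the bore's axis. Stands on its rim in the tray. May be absent (None).
- reel_green: Ribbon reel, green ribbon between white flanges: 54 mm across, 26 mm wide, 18 mm bore, 35 to 70 g. Origin: its centre; its y is the bore's axis. Stands on its rim in the tray. May be absent (None).
- rod: Rod lying on the table: grey metal shaft 10 mm in diameter, 180 mm long, round-ended, with a dark wooden square grip 16 x 16 x 40 mm on one end; 50 g. Origin: on the axis at the shoulder where grip meets shaft; the shaft runs to its -y (tip at y = -180 mm), the grip to its +y (0 to 40 mm). On the table it lies on the grip and the tip, tilted about 1 degree.
- rod_tip (a point): End of the shaft, on the axis, 180 mm from the shoulder.
- knife: Putty knife lying flat: red handle 90 x 20 x 20 mm and steel blade 60 long, 30 wide, 2 mm thick; 90 g. Origin: centre line of the handle, near its centre of mass; its x points to the blade tip (at 75 mm), the handle runs from x = -75 to 15 mm; its z is up (blade flat), 10 mm above the table when it lies.
- knife_tip (a point): Middle of the blade's end edge.
- jar: Bystander, leave it alone: amber screw-top glass jar, 70 mm across, 85 mm tall; origin: centre of the underside.
- bell: Bystander, leave it alone: brass hand bell, 60 mm across the foot, 83 mm tall; origin: centre of the underside.
- tin: Bystander, leave it alone: round blue lidded tin, 70 mm across, 34 mm high; origin: centre of the underside.
- mug: Bystander, leave it alone: blue ceramic mug with a handle, 78 mm across, 90 mm tall; origin: centre of the underside.
- dominoes: Bystander, leave it alone: flat wooden domino box with a dark lid, 160 x 75 x 31 mm; origin: centre of the underside.
- candle: Bystander, leave it alone: grey metal candlestick, 64 mm across the foot, 70 mm tall; origin: centre of the underside.
Things that resemble listed ones, but are neither listed nor needed, are in the scene too. Of the things that look like the knife, the largest one is meant.

How it is judged:
By the outcome, as a careful person would: the job done as asked, in the order asked, and still so for the second after the job is handed in, with the robot touching nothing.
Of reel_red, reel_gold, reel_blue, reel_green only 2 to 4 are there at a start; the rules pass over those that are not, and their reading is None.
At some moment in a run one of rod, knife may be knocked a few centimetres aside while the robot is not near it.
It also fails if it takes over 208 s, if anything falls off the work surface, if the arm or the gripper's body presses on something with over 40 N, if the wrist force passes 120 N, or if a joint passes its speed limit or range.

## Working session

There is one attempt and no reset: what is moved stays moved. The work goes in short steps, Python scripts to look and compute and a tool call to move; the robot and the scene stay as the last step left them, time stands still between calls to the robot, and variables do not carry over. Pictures are saved under pics/ and viewed, at most 14 in all, crops included, and the job is handed in when it is done.

Besides the shell and the picture viewer there is one more tool, called after ">>>" as name(argument=value, ...) on one line, values as JSON. servo_tool: Moves the arm, as the interface text tells. Its arguments: {"type":"object","properties":{"rows":{"type":"string"},"force":{"type":"number"}},"required":["rows"]}

```bash
mkdir -p pics
python3 - <<'E'
from station import manip
import cv2,numpy as np
o=manip.observe()
print({k:np.round(v,3).tolist() for k,v in o.items()})
for n in("scene","top"):
    cv2.imwrite(f"pics/{n}0.png",manip.snapshot(n)[:,:,::-1]); print(manip.camera_info(n))
print(manip.camera_info("wrist"))
E
```

```text
{'time': 0.0, 'joint_positions': [1.035, 0.427, 0.074, 1.607, -0.034, 1.111, -0.067], 'qd': [0.001, 0.0, -0.002, 0.0, -0.0, 0.002, -0.001], 'tau': [0.0, -93.584, 3.667, -45.421, -0.049, 0.02, 0.0], 'tool_pos': [0.254, -0.625, 0.193], 'ee_rot': [[0.926, 0.376, -0.001], [0.376, -0.926, 0.001], [-0.0, -0.001, -1.0]], 'wrist_force': [-0.334, -0.018, -0.501], 'torque': [0.007, -0.008, 0.005], 'grasp_force': 0.0, 'finger_gap': 0.094}
{'fx': 449.54839393440847, 'fy': 449.54839393440847, 'cx': 312.664405555689, 'cy': 243.6032541477611, 'camera_from_world': array([[-0.8748144 ,  0.48445399, -0.00202507,  0.46538327],
       [-0.31978447, -0.57430835,  0.75359659,  0.12280235],
       [ 0.36391985,  0.65990473,  0.65733407, -1.2268348 ],
       [ 0.        ,  0.        ,  0.        ,  1.        ]])}
{'fx': 578.9422057621019, 'fy': 578.9422057621019, 'cx': 315.48876053603686, 'cy': 232.4866071909198, 'camera_from_world': array([[ 8.43044983e-04, -9.99988746e-01, -4.66878939e-03,
         2.37038862e-02],
       [ 9.86067107e-01,  5.46557656e-05,  1.66348000e-01,
        -5.13306745e-01],
       [-1.66345873e-01, -4.74397850e-03,  9.86056056e-01,
        -1.27278713e+00],
       [ 0.00000000e+00,  0.00000000e+00,  0.00000000e+00,
         1.00000000e+00]])}
{'fx': 378.56055551193833, 'fy': 378.56055551193833, 'cx': 319.1131296371797, 'cy': 242.74477778801878, 'mount': array([[-1.05842871e-04,  9.56920349e-01,  2.90350536e-01,
         8.52075858e-02],
       [ 9.99999562e-01, -1.68877433e-04,  9.21111013e-04,
        -1.43069635e-04],
       [ 9.30463526e-04,  2.90350506e-01, -9.56919912e-01,
        -1.90685648e-01],
       [ 0.00000000e+00,  0.00000000e+00,  0.00000000e+00,
         1.00000000e+00]])}
```

View pics/scene0.png

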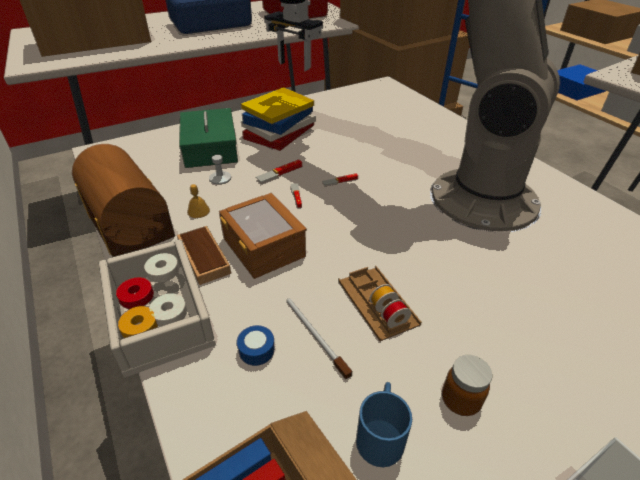

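View pics/top0.png

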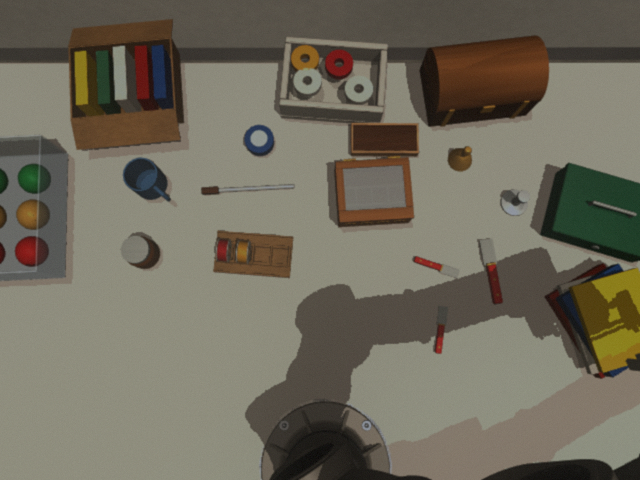

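```bash
cat > h.py <<'E'
from station import manip
import cv2,numpy as np
np.set_printoptions(precision=4,suppress=True)
def cam(n,o=None):
    c=manip.camera_info(n)
    if n!="wrist": M=np.linalg.inv(c["camera_from_world"])
    else:
        o=o or manip.observe(); T=np.eye(4); T[:3,:3]=o["ee_rot"]; T[:3,3]=o["tool_pos"]; M=T@c["mount"]
    return c,M
def world(n,u,v,z,o=None):
    c,M=cam(n,o); d=M[:3,:3]@np.array([(u-c["cx"])/c["fx"],-(v-c["cy"])/c["fy"],-1]); p=M[:3,3]
    return p+d*(z-p[2])/d[2]
def pix(n,P,o=None):
    c,M=cam(n,o); q=np.linalg.inv(M)@np.append(P,1); return np.array([c["cx"]+c["fx"]*q[0]/-q[2],c["cy"]-c["fy"]*q[1]/-q[2]])
def crop(n,name,x0=0,y0=0,x1=640,y1=480,k=1):
    im=manip.snapshot(n)[y0:y1,x0:x1,::-1]; cv2.imwrite("pics/"+name,cv2.resize(im,None,fx=k,fy=k,interpolation=cv2.INTER_CUBIC))
def st():
    o=manip.observe(); print("t",o["time"],"p",o["tool_pos"],"yaw",np.arctan2(o["ee_rot"][1,0],o["ee_rot"][0,0]),"F",o["wrist_force"],"gap",o["finger_gap"],o["grasp_force"]); return o
E
python3 - <<'E'
import cv2
im=cv2.imread('pics/top0.png')[145:310,195:515]
cv2.imwrite('pics/c1.png',cv2.resize(im,None,fx=2.5,fy=2.5,interpolation=cv2.INTER_CUBIC))
E
```

```text
(no output)
```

View pics/c1.png

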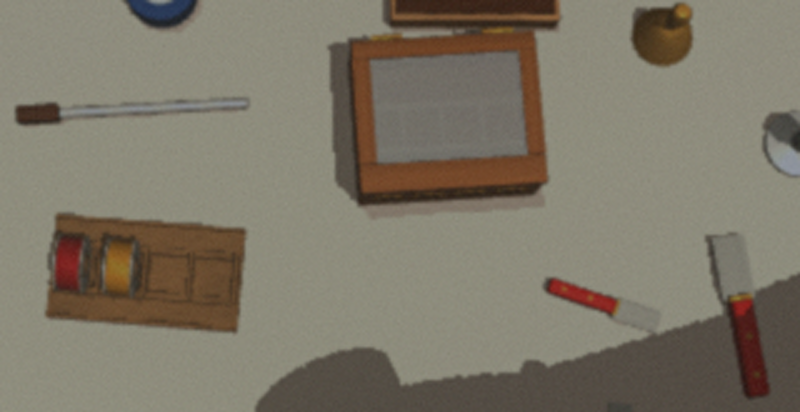

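Run:
```python
from h import *
w=lambda u,v,z: world("top",195+u/2.5,145+v/2.5,z)
for n,u,v,z in [("ktip",728,236,.01),("kend",757,394,.01),("kjoin",740,298,.01),("lFL",362,193,.0845),("lFR",546,184,.0845),("lBL",352,40,.0845),("lBR",537,33,.0845),
 ("tBL",57,214,.01),("tBR",245,230,.01),("tFR",237,331,.01),("tFL",47,317,.01),("rE",17,114,.008),("rS",60,112,.008),("rT",248,103,.005),("red",70,263,.06),("gold",121,265,.06)]: print(n,w(u,v,z))
```

```text
ktip [ 0.5026 -0.3725  0.01  ]
kend [ 0.3567 -0.3918  0.01  ]
kjoin [ 0.4447 -0.3807  0.01  ]
lFL [ 0.5293 -0.0299  0.0845]
lFR [ 0.5374 -0.1924  0.0845]
lBL [ 0.6692 -0.0218  0.0845]
lBR [ 0.6756 -0.1881  0.0845]
tBL [0.5233 0.2521 0.01  ]
tBR [0.5082 0.0764 0.01  ]
tFR [0.4141 0.0831 0.01  ]
tFL [0.4269 0.2585 0.01  ]
rE [0.6197 0.2931 0.008 ]
rS [0.6216 0.2524 0.008 ]
rT [0.631  0.0747 0.005 ]
red [0.4703 0.2304 0.06  ]
gold [0.4685 0.1848 0.06  ]
```

```bash
cat >> h.py <<'E'
def go(P,yaw=None,o=None):
    o=o or manip.observe(); R=o["ee_rot"]; y0=np.arctan2(R[1,0],R[0,0])
    print("d",np.round(R.T@(np.array(P)-o["tool_pos"])*1000,1),"tw",round(y0-(y0 if yaw is None else yaw),3))
E
python3 -c "
from h import *
go([.44,-.382,.13],.13)"
```

```text
d [ 263.9 -155.1   63.5] tw 0.256
```

>>> servo_tool(rows="-1 258 -155 0 0.256;-1 258 -155 0 0.256;-1 258 -155 0 0.256;-1 258 -155 60 0.256;-1 258 -155 60 0.256;-1 258 -155 60 0.256;-1 258 -155 60 0.256;-1 258 -155 60 0.256;-1 258 -155 60 0.256;-1 258 -155 60 0.256")

```text
time: 0.93
tool_pos: [0.4351, -0.3835, 0.1335]
ee_rot: [[0.991, 0.132, -0.001], [0.132, -0.991, 0.001], [-0.001, -0.001, -1.0]]
wrist_force: [-0.6, -1.0, 0.0]
finger_gap: 0.0938
grasp_force: 0.0
```

```bash
python3 -c "
from h import *
st(); crop('wrist','w1.png')
for P in ([.5026,-.3725,.01],[.3567,-.3918,.01]): print(pix('wrist',P))"
```

```text
t 0.9333 p [ 0.4351 -0.3835  0.1335] yaw 0.13228037792914873 F [-0.5588 -1.036   0.0082] gap 0.09383917274295762 0.0
[315.3498 148.3011]
[316.0543 312.8911]
```

View pics/w1.png

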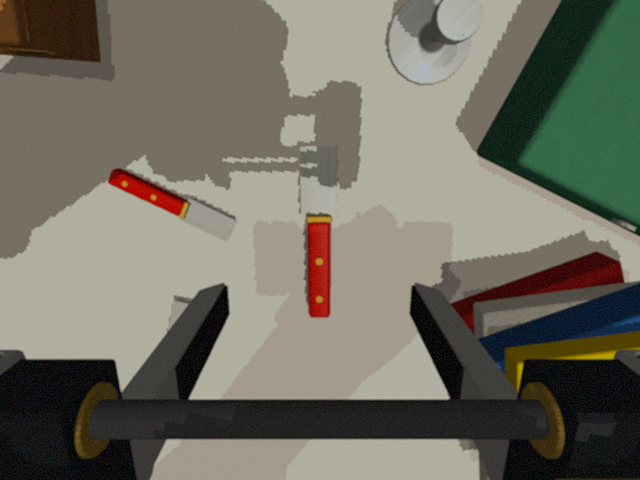

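```bash
python3 -c "
from h import *
t=world('wrist',318,146,.01);e=world('wrist',320,316,.018);j=world('wrist',319,217,.018)
print(t,e,j); d=(t-e)[:2]; y=np.arctan2(d[1],d[0]); u=d/np.linalg.norm(d); print(y)
g=t[:2]-u*.070; print(g); go([g[0],g[1],.013],y)"
```

```text
[ 0.5047 -0.3744  0.01  ] [ 0.3582 -0.3953  0.018 ] [ 0.4485 -0.3825  0.018 ]
0.1415079189936745
[ 0.4354 -0.3843]
d [  1.1  -0.6 120.9] tw -0.011
```

>>> servo_tool(rows="-1 1 -0.6 40 -0.01;-1 1 -0.6 80 -0.01;-1 1 -0.6 108 -0.01;-1 1 -0.6 108 -0.01;-1 1 -0.6 108 -0.01;1 1 -0.6 108 -0.01;1 1 -0.6 108 -0.01;1 1 -0.6 108 -0.01;1 1 -0.6 108 -0.01;1 1 -0.6 108 -0.01", force=55)

```text
time: 1.82
tool_pos: [0.436, -0.3843, 0.027]
ee_rot: [[0.99, 0.139, 0.001], [0.139, -0.99, -0.001], [0.001, 0.001, -1.0]]
wrist_force: [-0.2, -0.6, 0.1]
finger_gap: 0.0643
grasp_force: 0.0
```

>>> servo_tool(rows="1 0 0 0 0;1 0 0 0 0;1 0 0 -60 0;1 0 0 -100 0;1 0 0 -100 0;1 0 0 -100 0")

```text
time: 2.32
tool_pos: [0.4376, -0.3855, 0.1306]
ee_rot: [[0.99, 0.139, 0.005], [0.139, -0.99, -0.004], [0.005, 0.004, -1.0]]
wrist_force: [-0.4, -0.4, 0.2]
finger_gap: 0.0238
grasp_force: 0.0
```

```bash
python3 -c "
from h import *
o=st(); crop('wrist','w2.png')
# dispenser guess
a=.045; D=np.array([.605,-.108]); x=np.array([np.cos(a),np.sin(a)]); 
t=np.array(D-x*.22); go([t[0],t[1],.16],a)"
```

```text
t 2.3167 p [ 0.4376 -0.3855  0.1306] yaw 0.13959704324626004 F [-0.4093 -0.4305  0.1841] gap 0.02384574441495033 0.0
d [ -13.7 -271.3  -32.6] tw 0.095
```

View pics/w2.png

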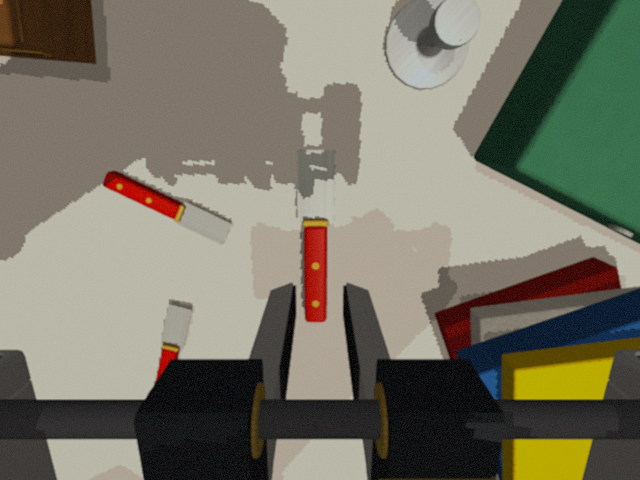

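>>> servo_tool(rows="0.1 -1 0 0 0;0.1 -1 0 0 0;0.1 -1 0 0 0;0.1 -1 0 40 0;0.1 -1 0 80 0;0.1 -1 0 101 0;0.1 -1 0 101 0;1 -1 0 101 0;1 -1 0 101 0;1 -1 0 101 0")

```text
time: 3.2
tool_pos: [0.4355, -0.3848, 0.0266]
ee_rot: [[0.99, 0.139, 0.002], [0.139, -0.99, -0.001], [0.002, 0.002, -1.0]]
wrist_force: [0.4, -0.1, 0.3]
finger_gap: 0.0256
grasp_force: 0.0
```

>>> servo_tool(rows="1 0 0 0 0;1 0 0 0 0;1 0 0 0 0;1 0 0 0 0;1 0 0 0 0;1 0 0 0 0")

```text
time: 3.7
tool_pos: [0.4346, -0.3841, 0.0251]
ee_rot: [[0.99, 0.139, 0.0], [0.139, -0.99, 0.0], [0.0, 0.0, -1.0]]
wrist_force: [0.0, -0.7, 0.1]
finger_gap: -0.0
grasp_force: 0.0
```

>>> servo_tool(rows="1 0 0 -20 0;1 0 0 -60 0;1 0 0 -100 0;1 0 0 -130 0;1 0 0 -130 0;1 0 0 -130 0")

```text
time: 4.2
tool_pos: [0.4354, -0.3847, 0.1569]
ee_rot: [[0.99, 0.139, 0.003], [0.139, -0.99, -0.002], [0.003, 0.002, -1.0]]
wrist_force: [-0.3, -0.1, -0.3]
finger_gap: 0.0003
grasp_force: 0.0
```

```bash
python3 -c "
from h import *
o=st()
a=.045; D=np.array([.605,-.108]); x=np.array([np.cos(a),np.sin(a)]); 
t=np.array(D-x*.21); go([t[0],t[1],.17],a)"
```

```text
t 4.2 p [ 0.4354 -0.3847  0.1569] yaw 0.13972973388885226 F [-0.2917 -0.0669 -0.3016] gap 0.0003154182501158957 0.0
d [  -2.6 -270.2  -13.8] tw 0.095
```

```bash
python3 -c "
from h import *
o=st(); crop('wrist','w3.png')
for P in ([.5047,-.3744,.01],[.3582,-.3953,.018],[*o['tool_pos'][:2],o['tool_pos'][2]-.022],[*o['tool_pos'][:2],.01]): print(pix('wrist',P))"
```

```text
t 4.2 p [ 0.4354 -0.3847  0.1569] yaw 0.13972973388885226 F [-0.2917 -0.0669 -0.3016] gap 0.0003154182501158957 0.0
[319.694  145.4711]
[319.9658 305.9196]
[320.8589 275.3497]
[320.2892 224.4898]
```

View pics/w3.png

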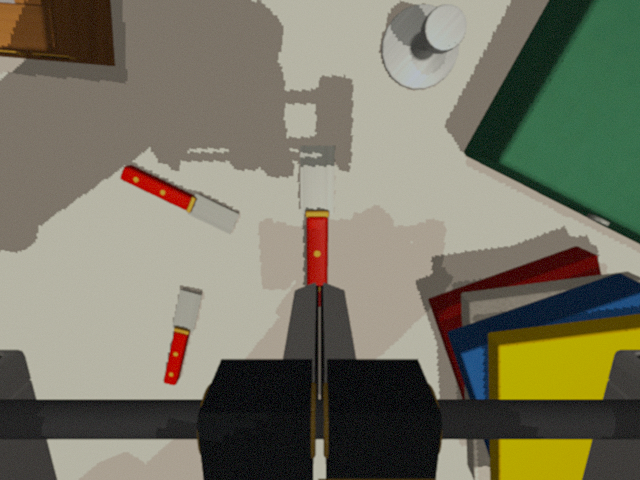

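The knife still lies at tip (317,147), end about (317,300). The closed fingertips show at (320,285). Their spacing and row put them about 11 mm behind the TCP, not 22 mm ahead, so the fingers closed above the handle. I'll go down gently and watch the force.

>>> servo_tool(rows="0.1 0 0 0 0;0.1 0 0 0 0;0.1 0 0 0 0;0.1 0 0 40 0;0.1 0 0 80 0;0.1 0 0 120 0;0.1 0 0 140 0;0.1 0 0 150 0;0.1 0 0 150 0;0.1 0 0 150 0")

```text
time: 5.08
tool_pos: [0.4348, -0.3843, 0.0053]
ee_rot: [[0.99, 0.139, -0.0], [0.139, -0.99, 0.0], [-0.0, -0.0, -1.0]]
wrist_force: [0.5, -0.0, 0.1]
finger_gap: 0.0424
grasp_force: 0.0
```

>>> servo_tool(rows="0.1 0 0 3 0;0.1 0 0 3 0;0.1 0 0 3 0")

```text
time: 5.33
tool_pos: [0.4352, -0.3845, 0.0031]
ee_rot: [[0.99, 0.139, 0.001], [0.139, -0.99, -0.001], [0.001, 0.001, -1.0]]
wrist_force: [0.6, 0.0, -0.2]
finger_gap: 0.0422
grasp_force: 0.0
```

```bash
python3 -c "
from h import *
o=st(); crop('scene','s1.png',230,130,350,220,6)"
```

```text
t 5.3333 p [ 0.4352 -0.3845  0.0031] yaw 0.1397015308105879 F [ 0.646   0.0056 -0.1841] gap 0.042208553748003516 0.0
```

View pics/s1.png

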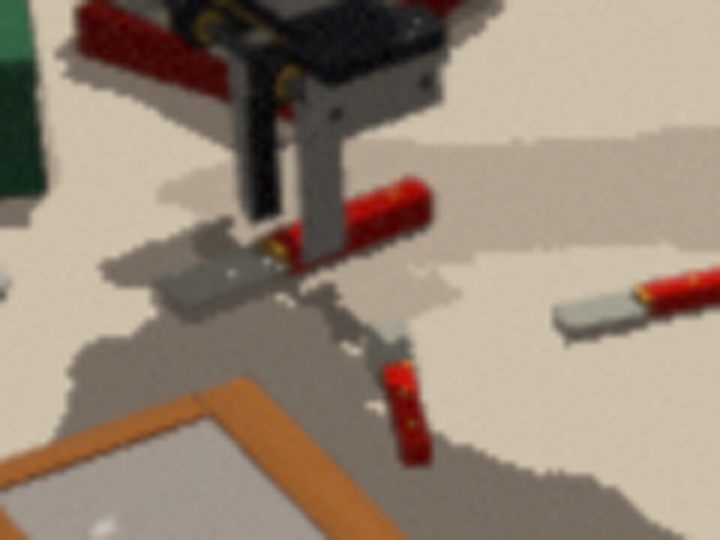

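The scene crop shows the fingers on either side of the handle, with the near tip at (320,255), still above the table. That confirms the tip offset. I'll go lower.

>>> servo_tool(rows="0.1 0 0 2 0;0.1 0 0 4 0;0.1 0 0 6 0;0.1 0 0 6 0;0.1 0 0 6 0")

```text
time: 5.8
tool_pos: [0.4345, -0.384, -0.0042]
ee_rot: [[0.99, 0.139, -0.0], [0.139, -0.99, 0.0], [-0.0, -0.0, -1.0]]
wrist_force: [0.1, 0.6, 0.8]
finger_gap: 0.0423
grasp_force: 0.0
```

>>> servo_tool(rows="0.1 0 0 2 0;0.1 0 0 4 0;0.1 0 0 4 0;0.1 0 0 4 0")

```text
time: 6.13
tool_pos: [0.4345, -0.384, -0.0082]
ee_rot: [[0.99, 0.139, -0.0], [0.139, -0.99, 0.0], [-0.0, -0.0, -1.0]]
wrist_force: [-0.4, 0.5, 0.4]
finger_gap: 0.0426
grasp_force: 0.0
```

>>> servo_tool(rows="0.1 0 0 1 0;0.1 0 0 2 0;0.1 0 0 2 0;0.1 0 0 2 0")

```text
time: 6.47
tool_pos: [0.4346, -0.384, -0.0101]
ee_rot: [[0.99, 0.139, -0.0], [0.139, -0.99, 0.0], [-0.0, -0.0, -1.0]]
wrist_force: [-0.7, -0.9, -0.3]
finger_gap: 0.0428
grasp_force: 0.0
```

>>> servo_tool(rows="1 0 0 0 0;1 0 0 0 0;1 0 0 0 0;1 0 0 0 0;1 0 0 0 0;1 0 0 0 0;1 0 0 0 0;1 0 0 0 0", force=55)

```text
time: 7.13
tool_pos: [0.4346, -0.3841, -0.01]
ee_rot: [[0.99, 0.139, 0.0], [0.139, -0.99, 0.0], [0.0, -0.0, -1.0]]
wrist_force: [-0.0, -1.0, 1.9]
finger_gap: 0.0194
grasp_force: 55.0
```

>>> servo_tool(rows="1 0 0 -10 0;1 0 0 -40 0;1 0 0 -80 0;1 0 0 -120 0;1 0 0 -160 0;1 0 0 -190 0;1 0 0 -190 0;1 0 0 -190 0")

```text
time: 7.8
tool_pos: [0.4352, -0.3846, 0.1823]
ee_rot: [[0.99, 0.139, 0.003], [0.139, -0.99, -0.002], [0.003, 0.003, -1.0]]
wrist_force: [0.4, -0.6, -1.2]
finger_gap: 0.0198
grasp_force: 55.0
```

```bash
python3 -c "
from h import *
o=st()
a=.045; D=np.array([.605,-.108]); x=np.array([np.cos(a),np.sin(a)]); 
t=np.array(D-x*.18); go([t[0],t[1],.17],a)"
```

```text
t 7.8 p [ 0.4352 -0.3846  0.1823] yaw 0.1396113840599325 F [ 0.3862 -0.6379 -1.1826] gap 0.019818436425407905 54.97558951377869
d [  27.4 -267.4   11.7] tw 0.095
```

>>> servo_tool(rows="1 27 -267 20 0.095;1 27 -267 20 0.095;1 27 -267 20 0.095;1 27 -267 20 0.095;1 27 -267 20 0.095;1 27 -267 20 0.095;1 27 -267 20 0.095;1 27 -267 20 0.095;1 27 -267 20 0.095;1 27 -267 20 0.095")

```text
time: 8.63
tool_pos: [0.4236, -0.1164, 0.1594]
ee_rot: [[0.999, 0.044, -0.001], [0.044, -0.999, 0.0], [-0.001, -0.0, -1.0]]
wrist_force: [0.4, -0.4, -0.9]
finger_gap: 0.0198
grasp_force: 55.0
```

```bash
python3 -c "
from h import *
o=st(); crop('wrist','w4.png')
a=.045; D=np.array([.605,-.108]);R=np.array([[np.cos(a),-np.sin(a)],[np.sin(a),np.cos(a)]])
for q in [(-.072,.083,.0765),(-.072,-.083,.0765),(-.068,.04,.067),(-.068,-.04,.067)]: print(q,pix('wrist',[*(D+R@q[:2]),q[2]]))
"
```

```text
t 8.6333 p [ 0.4236 -0.1164  0.1594] yaw 0.04449258278413076 F [ 0.3882 -0.4166 -0.8521] gap 0.0197781401116002 54.97564136981964
(-0.072, 0.083, 0.0765) [195.325   90.0394]
(-0.072, -0.083, 0.0765) [442.1104  89.6132]
(-0.068, 0.04, 0.067) [261.021   85.0286]
(-0.068, -0.04, 0.067) [376.366   84.8275]
```

View pics/w4.png

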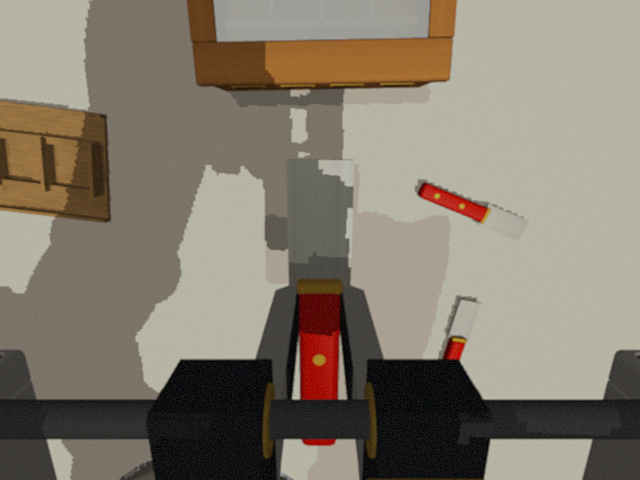

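```bash
python3 -c "
from h import *
o=manip.observe()
A=world('wrist',196,84,.0845);B=world('wrist',450,80,.0845);t=world('wrist',321,160,.179)
print(A,B,t); d=A-B;print(np.linalg.norm(d),np.arctan2(-d[0],d[1])); print('tip in tool',o['ee_rot'].T@(t-o['tool_pos']))
t0=world('wrist',290,159,.179);t1=world('wrist',355,159,.179);print(np.linalg.norm(t0-t1))"
```

```text
[ 0.5324 -0.0314  0.0845] [ 0.542  -0.1961  0.0845] [ 0.4952 -0.1141  0.179 ]
0.16493807270307487 0.057952634749864736
tip in tool [ 0.0715  0.0005 -0.0196]
0.028766775247674105
```

```bash
python3 -c "
import cv2,numpy as np
im=cv2.imread('pics/w4.png').astype(int).sum(2)
for r in (165,185,205): print(r,im[r-2:r+3].mean(0)[280:300].astype(int),im[r-2:r+3].mean(0)[343:363].astype(int))
print(im[150:172,300:345].mean(1).astype(int))"
```

```text
165 [343 348 343 346 342 340 323 313 312 308 305 303 303 298 302 300 307 309
 307 303] [529 529 535 534 536 530 528 525 522 519 513 504 491 484 491 508 525 529
 525 526]
185 [345 342 342 346 347 344 325 312 303 301 305 301 297 296 288 292 302 298
 298 301] [311 369 424 444 466 467 465 460 459 462 468 478 476 474 473 480 501 522
 527 528]
205 [345 344 346 344 348 344 334 317 304 300 297 294 287 287 288 288 292 289
 294 293] [298 298 297 295 300 307 299 298 303 351 430 474 476 480 499 525 525 528
 525 527]
[355 356 374 390 394 385 374 363 346 344 405 433 433 431 431 433 432 433
 431 419 410 412]
```

```bash
cat >> h.py <<'E'
A=.05; D=np.array([.6074,-.1089])
def dw(x,y,z): c,s=np.cos(A),np.sin(A); return np.array([D[0]+c*x-s*y,D[1]+s*x+c*y,z])
E
python3 -c "
from h import *
go(dw(-.1315,0,.082),A)"
```

```text
d [52.4  1.  77.4] tw -0.006
```

>>> servo_tool(rows="1 52 1 20 -0.006;1 52 1 50 -0.006;1 52 1 70 -0.006;1 52 1 77 -0.006;1 52 1 77 -0.006;1 52 1 77 -0.006;1 52 1 77 -0.006")

```text
time: 9.27
tool_pos: [0.4765, -0.1152, 0.0842]
ee_rot: [[0.999, 0.05, 0.001], [0.05, -0.999, -0.0], [0.001, 0.0, -1.0]]
wrist_force: [-0.4, -0.3, -1.3]
finger_gap: 0.0197
grasp_force: 55.0
```

>>> servo_tool(rows="1 0 0 1 0;1 0 0 2 0;1 0 0 3 0;1 0 0 4 0;1 0 0 4 0")

```text
time: 9.68
tool_pos: [0.4761, -0.1146, 0.079]
ee_rot: [[0.999, 0.051, 0.0], [0.051, -0.999, 0.0], [0.0, -0.0, -1.0]]
wrist_force: [-0.8, -0.5, -0.9]
finger_gap: 0.0192
grasp_force: 55.0
```

>>> servo_tool(rows="1 0 0 1 0;1 0 0 2 0;1 0 0 3 0;1 0 0 4 0;1 0 0 4 0")

```text
time: 10.1
tool_pos: [0.476, -0.1146, 0.0747]
ee_rot: [[0.999, 0.051, -0.0], [0.051, -0.999, 0.0], [-0.0, -0.0, -1.0]]
wrist_force: [-0.3, -0.2, -1.0]
finger_gap: 0.0195
grasp_force: 55.0
```

>>> servo_tool(rows="1 0 0 1 0;1 0 0 2 0;1 0 0 3 0;1 0 0 3 0")

```text
time: 10.43
tool_pos: [0.476, -0.1146, 0.0718]
ee_rot: [[0.999, 0.051, -0.0], [0.051, -0.999, 0.0], [-0.0, -0.0, -1.0]]
wrist_force: [0.7, 0.3, -0.2]
finger_gap: 0.0199
grasp_force: 55.0
```

>>> servo_tool(rows="1 0 0 1 0;1 0 0 2 0;1 0 0 2 0;1 0 0 2 0")

```text
time: 10.77
tool_pos: [0.4761, -0.1146, 0.0699]
ee_rot: [[0.999, 0.051, -0.0], [0.051, -0.999, 0.0], [-0.0, -0.0, -1.0]]
wrist_force: [0.1, -0.7, -1.2]
finger_gap: 0.0196
grasp_force: 55.0
```

>>> servo_tool(rows="1 0 0 1 0;1 0 0 2 0;1 0 0 2 0;1 0 0 2 0")

```text
time: 11.1
tool_pos: [0.4761, -0.1146, 0.0679]
ee_rot: [[0.999, 0.051, -0.0], [0.051, -0.999, 0.0], [-0.0, -0.0, -1.0]]
wrist_force: [-0.1, -0.2, -0.4]
finger_gap: 0.0193
grasp_force: 55.0
```

>>> servo_tool(rows="1 0 0 1 0;1 0 0 2 0;1 0 0 2 0;1 0 0 2 0")

```text
time: 11.43
tool_pos: [0.4761, -0.1146, 0.0659]
ee_rot: [[0.999, 0.051, -0.0], [0.051, -0.999, 0.0], [-0.0, -0.0, -1.0]]
wrist_force: [0.6, 0.1, -0.6]
finger_gap: 0.0194
grasp_force: 55.0
```

>>> servo_tool(rows="1 0 0 1 0;1 0 0 1 0;1 0 0 1 0")

```text
time: 11.68
tool_pos: [0.4762, -0.1146, 0.0651]
ee_rot: [[0.999, 0.051, 0.0], [0.051, -0.999, 0.0], [0.0, 0.0, -1.0]]
wrist_force: [-0.7, 0.2, 2.1]
finger_gap: 0.0193
grasp_force: 55.0
```

>>> servo_tool(rows="1 0 0 1 0;1 0 0 1 0;1 0 0 1 0")

```text
time: 11.93
tool_pos: [0.4763, -0.1147, 0.0642]
ee_rot: [[0.999, 0.051, 0.0], [0.051, -0.999, -0.0], [0.0, 0.0, -1.0]]
wrist_force: [-3.3, -0.2, 6.7]
finger_gap: 0.0197
grasp_force: 55.0
```

>>> servo_tool(rows="1 0 0 1 0;1 0 0 1 0;1 0 0 1 0")

```text
time: 12.18
tool_pos: [0.4763, -0.1148, 0.0632]
ee_rot: [[0.999, 0.051, 0.0], [0.051, -0.999, -0.0], [0.0, 0.0, -1.0]]
wrist_force: [-2.4, -0.4, 7.5]
finger_gap: 0.0198
grasp_force: 55.0
```

>>> servo_tool(rows="1 0 0 1 0;1 0 0 1 0;1 0 0 1 0")

```text
time: 12.43
tool_pos: [0.4763, -0.1148, 0.0622]
ee_rot: [[0.999, 0.051, 0.0], [0.051, -0.999, -0.0], [0.0, 0.0, -1.0]]
wrist_force: [-2.1, -0.5, 6.5]
finger_gap: 0.0195
grasp_force: 55.0
```

>>> servo_tool(rows="1 0 0 -5 0;1 -10 0 -5 0;1 -35 0 -5 0;1 -35 0 -5 0;1 -35 0 5 0;1 -35 0 13 0;1 -35 0 13 0;1 -35 0 13 0;1 -35 0 13 0")

```text
time: 13.18
tool_pos: [0.4413, -0.1162, 0.0487]
ee_rot: [[0.999, 0.051, -0.001], [0.051, -0.999, 0.0], [-0.001, -0.0, -1.0]]
wrist_force: [-0.5, -0.6, -2.1]
finger_gap: 0.0194
grasp_force: 55.0
```

>>> servo_tool(rows="1 4 0 0 0;1 8 0 0 0;1 12 0 0 0;1 16 0 0 0;1 20 0 0 0;1 20 0 0 0;1 20 0 0 0")

```text
time: 13.77
tool_pos: [0.4613, -0.1153, 0.0489]
ee_rot: [[0.999, 0.051, -0.0], [0.051, -0.999, 0.0], [-0.0, -0.0, -1.0]]
wrist_force: [-0.0, -0.0, -0.6]
finger_gap: 0.0196
grasp_force: 55.0
```

>>> servo_tool(rows="1 4 0 0 0;1 8 0 0 0;1 12 0 0 0;1 12 0 0 0;1 12 0 0 0")

```text
time: 14.18
tool_pos: [0.4733, -0.1147, 0.0489]
ee_rot: [[0.999, 0.051, -0.0], [0.051, -0.999, 0.0], [-0.0, -0.0, -1.0]]
wrist_force: [-0.3, -0.6, -1.4]
finger_gap: 0.0194
grasp_force: 55.0
```

>>> servo_tool(rows="1 4 0 0 0;1 8 0 0 0;1 12 0 0 0;1 16 0 0 0;1 20 0 0 0;1 20 0 0 0;1 20 0 0 0")

```text
time: 14.77
tool_pos: [0.4932, -0.1137, 0.0489]
ee_rot: [[0.999, 0.051, -0.0], [0.051, -0.999, 0.0], [-0.0, -0.0, -1.0]]
wrist_force: [0.8, 0.1, -0.4]
finger_gap: 0.0191
grasp_force: 55.0
```

>>> servo_tool(rows="1 0 0 -3 0;1 0 0 -6 0;1 0 0 -9 0;1 0 0 -12 0;1 0 0 -12 0")

```text
time: 15.18
tool_pos: [0.4932, -0.1138, 0.0617]
ee_rot: [[0.999, 0.051, 0.001], [0.051, -0.999, -0.0], [0.001, 0.0, -1.0]]
wrist_force: [0.1, 0.4, -1.2]
finger_gap: 0.0194
grasp_force: 55.0
```

>>> servo_tool(rows="1 0 0 -5 0;1 0 0 -10 0;1 0 0 -15 0;1 0 0 -20 0;1 0 0 -20 0")

```text
time: 15.6
tool_pos: [0.4936, -0.1138, 0.0821]
ee_rot: [[0.999, 0.051, 0.001], [0.051, -0.999, -0.0], [0.001, 0.0, -1.0]]
wrist_force: [0.1, 0.8, -1.1]
finger_gap: 0.0198
grasp_force: 55.0
```

>>> servo_tool(rows="1 4 0 -14 0;1 9 0 -28 0;1 19 0 -42 0;1 30 0 -56 0;1 44 0 -66 0;1 58 0 -76 0;1 74 0 -82 0;1 90 0 -86 0;1 90 0 -86 0")

```text
time: 16.35
tool_pos: [0.5856, -0.1088, 0.1678]
ee_rot: [[0.999, 0.051, 0.002], [0.051, -0.999, 0.0], [0.002, -0.0, -1.0]]
wrist_force: [-0.3, 0.3, -0.6]
finger_gap: 0.0198
grasp_force: 55.0
```

```bash
python3 -c "
from h import *
o=st(); crop('scene','s2.png',150,120,350,300,3)"
```

```text
t 16.35 p [ 0.5856 -0.1088  0.1678] yaw 0.0513017158035054 F [-0.2968  0.3367 -0.6387] gap 0.019823064697371582 54.999064207077026
```

View pics/s2.png

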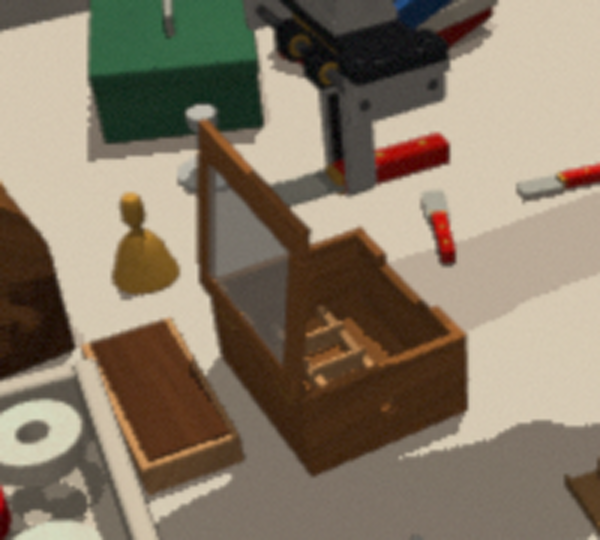

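The lid stands almost upright (its top edge runs from (205,125) to (308,240) in the crop), held by the knife. I'll push it on to the stop.

>>> servo_tool(rows="1 10 0 -2 0;1 20 0 -2 0;1 30 0 -1 0;1 38 0 1 0;1 46 0 3 0;1 52 0 4 0;1 52 0 4 0;1 52 0 4 0")

```text
time: 17.07
tool_pos: [0.6351, -0.1065, 0.1625]
ee_rot: [[0.999, 0.051, -0.0], [0.051, -0.999, 0.0], [-0.0, -0.0, -1.0]]
wrist_force: [0.7, 1.0, -0.9]
finger_gap: 0.0193
grasp_force: 55.0
```

>>> servo_tool(rows="1 2 0 0 0;1 4 0 1 0;1 4 0 1 0;1 4 0 1 0")

```text
time: 17.4
tool_pos: [0.6365, -0.1067, 0.1615]
ee_rot: [[0.999, 0.05, -0.005], [0.05, -0.999, -0.0], [-0.005, -0.0, -1.0]]
wrist_force: [-16.1, -1.6, 3.2]
finger_gap: 0.0198
grasp_force: 55.0
```

>>> servo_tool(rows="1 -30 0 0 0;1 -70 0 0 0;1 -110 0 0 0;1 -150 0 0 0;1 -150 0 0 0;1 -150 0 0 0")

```text
time: 17.9
tool_pos: [0.4879, -0.1145, 0.1629]
ee_rot: [[0.999, 0.05, 0.001], [0.05, -0.999, -0.001], [0.001, 0.001, -1.0]]
wrist_force: [0.9, 0.5, -0.7]
finger_gap: 0.0196
grasp_force: 55.0
```

```bash
python3 -c "
from h import *
o=st(); go([.4346,-.380,.06],.139)"
```

```text
t 17.9 p [ 0.4879 -0.1145  0.1629] yaw 0.049593663317813536 F [ 0.8959  0.5097 -0.7027] gap 0.01960407514459533 54.99846160411835
d [-66.5 262.5 103. ] tw -0.089
```

>>> servo_tool(rows="1 -66 262 0 -0.09;1 -66 262 0 -0.09;1 -66 262 0 -0.09;1 -66 262 0 -0.09;1 -66 262 0 -0.09;1 -66 262 40 -0.09;1 -66 262 80 -0.09;1 -66 262 103 -0.09;1 -66 262 103 -0.09;1 -66 262 103 -0.09")

```text
time: 18.73
tool_pos: [0.4361, -0.3784, 0.0574]
ee_rot: [[0.99, 0.14, -0.003], [0.14, -0.99, 0.002], [-0.003, -0.003, -1.0]]
wrist_force: [0.0, 0.2, 0.5]
finger_gap: 0.0197
grasp_force: 55.0
```

>>> servo_tool(rows="1 0 0 25 0;1 0 0 45 0;1 0 0 55 0;1 0 0 60 0;1 0 0 63 0;1 0 0 66 0;1 0 0 67 0;1 0 0 67 0;1 0 0 67 0")

```text
time: 19.48
tool_pos: [0.4371, -0.3792, -0.0073]
ee_rot: [[0.99, 0.14, 0.001], [0.14, -0.99, -0.001], [0.001, 0.001, -1.0]]
wrist_force: [1.0, 0.5, 0.3]
finger_gap: 0.0199
grasp_force: 55.0
```

Next I'll release, rise, and take a top view to refine the tray, the rod and the dispenser.

>>> servo_tool(rows="1 0 0 2 0;1 0 0 2 0;0.1 0 0 2 0;0.1 0 0 2 0;0.1 0 0 2 0;0.1 0 0 2 0;0.1 0 0 2 0;0.1 0 0 2 0;0.1 0 0 2 0", force=25)

```text
time: 20.23
tool_pos: [0.4365, -0.3789, -0.0101]
ee_rot: [[0.99, 0.14, -0.0], [0.14, -0.99, 0.0], [-0.0, -0.0, -1.0]]
wrist_force: [0.3, 0.3, 1.2]
finger_gap: 0.0423
grasp_force: 0.0
```

>>> servo_tool(rows="0.1 0 0 -40 0;0.1 0 0 -80 0;0.1 0 0 -120 0;0.1 0 0 -160 0;0.1 0 0 -200 0;-0.5 0 0 -200 0;-0.5 0 0 -200 0")

```text
time: 20.82
tool_pos: [0.4375, -0.3797, 0.1925]
ee_rot: [[0.99, 0.14, 0.004], [0.14, -0.99, -0.003], [0.003, 0.003, -1.0]]
wrist_force: [-0.4, 0.2, -0.4]
finger_gap: 0.0525
grasp_force: 0.0
```

```bash
python3 -c "
from h import *
o=st(); crop('top','t2.png',195,145,515,310,2.5)
go([.468,.215,.20],-.086)"
```

```text
t 20.8167 p [ 0.4375 -0.3797  0.1925] yaw 0.14063105300177803 F [-0.3673  0.1695 -0.4374] gap 0.05250952046028823 0.0
d [ 114.4 -583.8   -9.9] tw 0.227
```

View pics/t2.png

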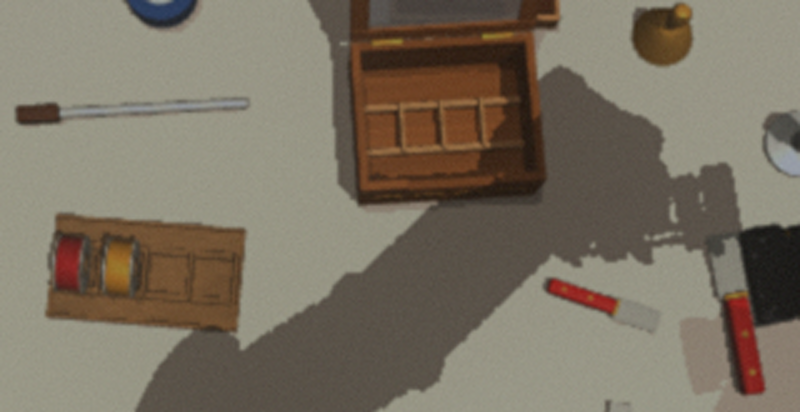

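>>> servo_tool(rows="-0.5 30 -584 0 0.227;-0.5 30 -584 0 0.227;-0.5 30 -584 0 0.227;-0.5 30 -584 0 0.227;-0.5 30 -584 0 0.227;-0.5 30 -584 0 0.227;-0.5 30 -584 0 0.227;-0.5 30 -584 0 0.227;-0.5 30 -584 0 0.227;-0.5 30 -584 0 0.227")

```text
time: 21.7
tool_pos: [0.3979, 0.0359, 0.1888]
ee_rot: [[0.996, -0.086, -0.002], [-0.086, -0.996, -0.0], [-0.002, 0.0, -1.0]]
wrist_force: [2.3, 0.2, 0.3]
finger_gap: 0.0704
grasp_force: 0.0
```

```bash
python3 -c "
from h import *
w=lambda u,v,z: world('top',195+u/2.5,145+v/2.5,z)
for u,v,z in [(403,126,.026),(443,124,.026),(483,122,.026),(370,103,.018),(370,153,.018),(522,98,.018),(520,148,.018),(352,42,.076),(544,186,.076)]: print(w(u,v,z))
o=st(); go([.46,.208,.16],-.086)"
```

```text
[ 0.6037 -0.0706  0.026 ]
[ 0.6056 -0.1079  0.026 ]
[ 0.6075 -0.1451  0.026 ]
[ 0.6277 -0.0404  0.018 ]
[ 0.5797 -0.0401  0.018 ]
[ 0.6325 -0.1832  0.018 ]
[ 0.5845 -0.1802  0.018 ]
[ 0.6698 -0.022   0.076 ]
[ 0.5372 -0.192   0.076 ]
t 21.7 p [0.3979 0.0359 0.1888] yaw -0.086471281382372 F [2.3137 0.1727 0.311 ] gap 0.07038691106284922 0.0
d [  47.1 -176.8   28.7] tw -0.0
```

>>> servo_tool(rows="-0.5 47 -177 28 0;-0.5 47 -177 28 0;-0.5 47 -177 28 0;-0.5 47 -177 28 0;-0.5 47 -177 28 0;-0.5 47 -177 28 0;-0.5 47 -177 28 0")

```text
time: 22.28
tool_pos: [0.4604, 0.2071, 0.1601]
ee_rot: [[0.996, -0.084, -0.004], [-0.084, -0.996, -0.001], [-0.004, 0.001, -1.0]]
wrist_force: [-0.2, -1.2, -0.7]
finger_gap: 0.07
grasp_force: 0.0
```

```bash
python3 -c "
from h import *
o=st(); crop('wrist','w5.png')"
```

```text
t 22.2833 p [0.4604 0.2071 0.1601] yaw -0.08419609490010263 F [-0.1784 -1.1761 -0.6897] gap 0.06998527988993127 0.0
```

View pics/w5.png

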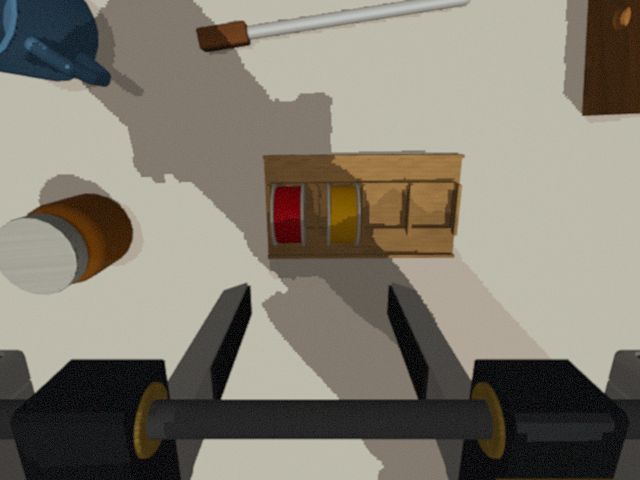

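```bash
python3 -c "
from h import *
C=[world('wrist',u,v,.01) for u,v in ((264,155),(463,154),(454,256),(269,257))]
c=sum(C)/4; print(np.array(C)); d=(C[0]-C[1]+C[3]-C[2]); yaw=np.arctan2(-d[0],d[1]); print('tray',c,yaw)
for n,u,ty in (('red',288,.063),('gold',344.5,.021)):
  for z in (.033,.05): print(n,z,world('wrist',u,215,z))
  print('model',c[:2]+ty*np.array([-np.sin(yaw),np.cos(yaw)]))
"
```

```text
[[0.5263 0.2493 0.01  ]
 [0.5121 0.0749 0.01  ]
 [0.4175 0.081  0.01  ]
 [0.4316 0.2567 0.01  ]]
tray [0.4719 0.1655 0.01  ] -0.08058915034958397
red 0.033 [0.4758 0.2318 0.033 ]
red 0.05 [0.4796 0.2301 0.05  ]
model [0.4769 0.2283]
gold 0.033 [0.4717 0.1834 0.033 ]
gold 0.05 [0.4756 0.1843 0.05  ]
model [0.4735 0.1864]
```

```bash
python3 -c "
from h import *
o=st(); print(o['joint_positions']); go([.473,.1855,.10],-.083+np.pi/2); go([.473,.1855,.10],-.083-np.pi/2)"
```

```text
t 22.3333 p [0.4606 0.206  0.1606] yaw -0.08569115196812988 F [ 0.122  -0.1561  0.2632] gap 0.07049294220936378 0.0
[-0.1162  0.2216 -0.4884  1.9907  0.1251  0.961  -2.3231]
d [14.3 19.3 60.5] tw -1.573
d [14.3 19.3 60.5] tw 1.568
```

>>> servo_tool(rows="-0.45 14 19 0 -1.57;-0.45 14 19 0 -1.57;-0.45 14 19 0 -1.57;-0.45 14 19 0 -1.57;-0.45 14 19 0 -1.57;-0.45 14 19 0 -1.57;-0.45 14 19 0 -1.57;-0.45 14 19 0 -1.57;-0.45 14 19 0 -1.57;-0.45 14 19 0 -1.57")

```text
time: 23.17
tool_pos: [0.4735, 0.1846, 0.1618]
ee_rot: [[0.392, 0.92, -0.0], [0.92, -0.392, -0.001], [-0.001, 0.0, -1.0]]
wrist_force: [0.5, -0.4, -0.4]
finger_gap: 0.068
grasp_force: 0.0
```

```bash
python3 -c "
from h import *
o=st(); print(o['joint_positions']); go([.473,.1855,.06],-.083+np.pi/2)"
```

```text
t 23.1667 p [0.4735 0.1846 0.1618] yaw 1.1680440616861716 F [ 0.5249 -0.3569 -0.3677] gap 0.06804890207216882 0.0
[ 0.0792  0.2502 -0.6612  1.976   0.1855  0.9755 -1.0745]
d [  0.7  -0.8 101.8] tw -0.32
```

>>> servo_tool(rows="-0.45 0.7 -0.8 0 -0.32;-0.45 0.7 -0.8 0 -0.32;-0.45 0.7 -0.8 30 -0.32;-0.45 0.7 -0.8 70 -0.32;-0.45 0.7 -0.8 100 -0.32;-0.45 0.7 -0.8 125 -0.32;-0.45 0.7 -0.8 140 -0.32;-0.45 0.7 -0.8 147 -0.32;-0.45 0.7 -0.8 147 -0.32;-0.45 0.7 -0.8 147 -0.32", force=20)

```text
time: 24.0
tool_pos: [0.4735, 0.1869, 0.0155]
ee_rot: [[0.088, 0.996, 0.0], [0.996, -0.088, -0.0], [-0.0, 0.0, -1.0]]
wrist_force: [0.5, 0.8, 1.1]
finger_gap: 0.0681
grasp_force: 0.0
```

>>> servo_tool(rows="1 0 0 0 0;1 0 0 0 0;1 0 0 0 0;1 0 0 0 0;1 0 0 0 0;1 0 0 0 0")

```text
time: 24.5
tool_pos: [0.4728, 0.1875, 0.0156]
ee_rot: [[0.087, 0.996, -0.0], [0.996, -0.087, -0.0], [-0.0, -0.0, -1.0]]
wrist_force: [-6.3, 0.9, 5.3]
finger_gap: 0.0523
grasp_force: 20.0
```

>>> servo_tool(rows="1 0 0 -10 0;1 0 0 -40 0;1 0 0 -80 0;1 0 0 -120 0;1 0 0 -120 0;1 0 0 -120 0")

```text
time: 25.0
tool_pos: [0.475, 0.1878, 0.1382]
ee_rot: [[0.087, 0.996, 0.005], [0.996, -0.088, 0.001], [0.001, 0.005, -1.0]]
wrist_force: [-0.7, -0.9, -1.3]
finger_gap: 0.0527
grasp_force: 20.0
```

```bash
sed -i 's/^A=.*/A=.05; D=np.array([.6062,-.1083])/' h.py; python3 -c "
from h import *
o=st(); go(dw(-.008,-.01875,.134),A+np.pi/2)"
```

```text
t 25.0 p [0.475  0.1878 0.1382] yaw 1.483187529166759 F [-0.6516 -0.892  -1.3392] gap 0.052694522807506916 19.9871553608682
d [-303.2  151.2    4.5] tw -0.138
```

>>> servo_tool(rows="1 -303 151 -6 -0.138;1 -303 151 -6 -0.138;1 -303 151 -6 -0.138;1 -303 151 -6 -0.138;1 -303 151 -6 -0.138;1 -303 151 -6 -0.138;1 -303 151 -6 -0.138;1 -303 151 -6 -0.138;1 -303 151 -6 -0.138;1 -303 151 -6 -0.138")

```text
time: 25.83
tool_pos: [0.5975, -0.1318, 0.1399]
ee_rot: [[-0.046, 0.999, -0.001], [0.999, 0.046, -0.0], [-0.0, -0.001, -1.0]]
wrist_force: [-1.4, 0.6, -0.9]
finger_gap: 0.0518
grasp_force: 20.0
```

```bash
cat > reel.py <<'E'
from h import *
import sys
o=st(); im=manip.snapshot("wrist"); hsv=cv2.cvtColor(im,cv2.COLOR_RGB2HSV)
lo,hi=((15,140,90),(32,255,255)) if sys.argv[1]=="gold" else ((0,170,90),(8,255,255))
m=cv2.inRange(hsv,lo,hi); n,l,s,c=cv2.connectedComponentsWithStats(m)
for i in range(1,n):
    if s[i,4]>150:
        P=world("wrist",c[i][0],c[i][1],o["tool_pos"][2]+.04,o); print(s[i],c[i],"tool",o["ee_rot"].T@(P-o["tool_pos"]))
E
python3 reel.py gold; python3 -c "
from h import *
go(dw(-.008,-.01875,.060),A+np.pi/2)"
```

```text
t 25.8333 p [ 0.5975 -0.1318  0.1399] yaw 1.6163706951939079 F [-1.411   0.6302 -0.8794] gap 0.05183797290942583 19.986990019096993
[ 230   94  200  181 2777] [283.3277 153.0007] tool [ 0.076  -0.0138 -0.04  ]
[428  99  18  79 770] [436.6338 140.0597] tool [ 0.0809  0.0452 -0.0401]
[ 259  113   48  159 4835] [285.5574 190.6283] tool [ 0.0614 -0.0133 -0.04  ]
[ 306  112   52   49 1262] [332.3938 136.2623] tool [ 0.0823  0.0052 -0.04  ]
[ 361  112   59  169 4937] [383.5678 204.7004] tool [ 0.0557  0.0261 -0.04  ]
[ 311  163   45   44 1161] [332.8975 183.1602] tool [ 0.0644  0.0056 -0.04  ]
[ 413  188   75  171 2770] [436.4166 288.7603] tool [ 0.0189  0.0507 -0.0401]
[ 313  210   42   40 1312] [333.4428 226.048 ] tool [ 0.0468  0.006  -0.04  ]
[316 254  39  15 422] [336.218 259.282] tool [ 0.0324  0.0073 -0.04  ]
[ 270  298   99   53 3634] [318.9807 325.9293] tool [ 0.0009  0.     -0.04  ]
[ 570  322   70   78 1214] [599.7965 366.5231] tool [-0.0198  0.1293 -0.0402]
[447 391  13  67 330] [454.0273 426.0242] tool [-0.0535  0.0657 -0.0401]
[180 393  12  65 298] [183.8054 427.6342] tool [-0.0547 -0.066  -0.0399]
[567 440  24  40 309] [578.9482 459.7896] tool [-0.0741  0.1305 -0.0402]
d [ 1.4  2.3 80.1] tw -0.002
```

```bash
python3 -c "
from h import *
for u,v in ((332.4,136.3),(332.9,183.2),(333.4,226)): print(world('wrist',u,v,.012))
for y in (-.0565,-.01875,.01875,.0565): print(dw(0,y,.012))"
```

```text
[ 0.6037 -0.0494  0.012 ]
[ 0.6064 -0.0873  0.012 ]
[ 0.609  -0.1242  0.012 ]
[ 0.609  -0.1647  0.012 ]
[ 0.6071 -0.127   0.012 ]
[ 0.6053 -0.0896  0.012 ]
[ 0.6034 -0.0519  0.012 ]
```

>>> servo_tool(rows="1 2.4 3.5 0 0;1 2.4 3.5 30 0;1 2.4 3.5 60 0;1 2.4 3.5 80 0;1 2.4 3.5 90 0;1 2.4 3.5 98 0;1 2.4 3.5 104 0;1 2.4 3.5 104 0;1 2.4 3.5 104 0")

```text
time: 26.63
tool_pos: [0.6013, -0.1247, 0.0378]
ee_rot: [[-0.051, 0.999, 0.001], [0.999, 0.051, -0.0], [-0.0, 0.001, -1.0]]
wrist_force: [0.3, -0.0, -0.1]
finger_gap: 0.0526
grasp_force: 20.0
```

>>> servo_tool(rows="1 0 0 2 0;1 0 0 4 0;1 0 0 6 0;1 0 0 8 0;1 0 0 9 0;1 0 0 9 0")

```text
time: 27.13
tool_pos: [0.6007, -0.125, 0.0278]
ee_rot: [[-0.051, 0.999, -0.0], [0.999, 0.051, 0.0], [0.0, -0.0, -1.0]]
wrist_force: [-0.1, -0.1, -1.0]
finger_gap: 0.0523
grasp_force: 20.0
```

>>> servo_tool(rows="1 -1 0 1 0;1 -1 0 2 0;1 -1 0 3 0;1 -1 0 3 0;1 -1 0 3 0")

```text
time: 27.55
tool_pos: [0.6013, -0.1261, 0.0255]
ee_rot: [[-0.051, 0.999, 0.001], [0.999, 0.051, -0.0], [-0.0, 0.001, -1.0]]
wrist_force: [-1.1, -0.4, 6.7]
finger_gap: 0.0523
grasp_force: 20.0
```

>>> servo_tool(rows="1 0 0 1 0;1 0 0 2 0;1 0 0 2 0;1 0 0 2 0")

```text
time: 27.88
tool_pos: [0.6021, -0.1262, 0.0244]
ee_rot: [[-0.051, 0.999, 0.002], [0.999, 0.051, -0.001], [-0.001, 0.002, -1.0]]
wrist_force: [-2.1, -0.4, 17.0]
finger_gap: 0.0522
grasp_force: 20.1
```

>>> servo_tool(rows="-0.2 0 0 0 0;-0.2 0 0 0 0;-0.2 0 0 0 0;-0.2 0 0 0 0;-0.4 0 0 0 0;-0.4 0 0 0 0;-0.4 0 0 0 0")

```text
time: 28.47
tool_pos: [0.6004, -0.1259, 0.0227]
ee_rot: [[-0.051, 0.999, -0.001], [0.999, 0.051, 0.0], [0.0, -0.001, -1.0]]
wrist_force: [0.5, 0.5, 0.4]
finger_gap: 0.0655
grasp_force: 0.1
```

>>> servo_tool(rows="-0.45 0 0 -10 0;-0.45 0 0 -20 0;-0.45 0 0 -40 0;-0.45 0 0 -70 0;-0.45 0 0 -110 0;-0.45 0 0 -140 0;-0.45 0 0 -140 0;-0.45 0 0 -140 0")

```text
time: 29.13
tool_pos: [0.602, -0.1261, 0.166]
ee_rot: [[-0.051, 0.999, 0.004], [0.999, 0.051, -0.001], [-0.001, 0.004, -1.0]]
wrist_force: [-0.8, -0.3, 0.0]
finger_gap: 0.0678
grasp_force: 0.0
```

```bash
python3 -c "
from h import *
o=st();crop('wrist','w6.png')
go([.4775,.230,.16],-.083+np.pi/2)
im=manip.snapshot('top')[145:310,335:415,::-1]; cv2.imwrite('pics/t3.png',cv2.resize(im,None,fx=3,fy=3))"
```

```text
t 29.1333 p [ 0.602  -0.1261  0.166 ] yaw 1.6215777049582019 F [-0.779  -0.2982  0.005 ] gap 0.0678175478524462 0.0
d [ 361.9 -105.3    3.8] tw 0.134
```

View pics/w6.png

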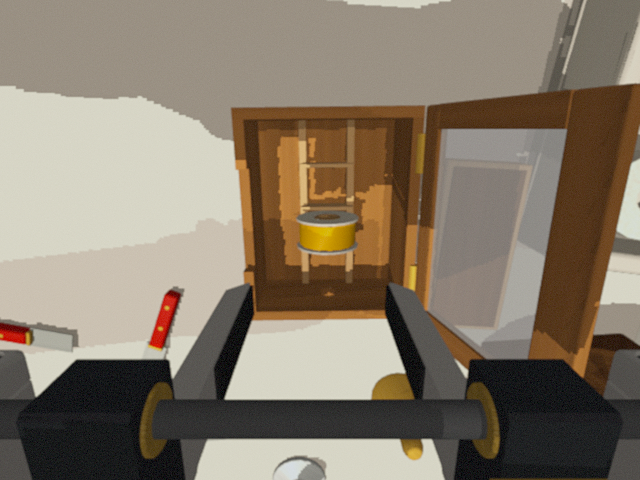

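Gold sits upright in bay 1 (327,232). Now the red reel, which goes into bay 2.

>>> servo_tool(rows="-0.45 361 -107 0 0.134;-0.45 361 -107 0 0.134;-0.45 361 -107 0 0.134;-0.45 361 -107 0 0.134;-0.45 361 -107 0 0.134;-0.45 361 -107 0 0.134;-0.45 361 -107 0 0.134;-0.45 361 -107 0 0.134;-0.45 361 -107 0 0.134;-0.45 361 -107 0 0.134")

```text
time: 30.07
tool_pos: [0.4716, 0.2365, 0.1628]
ee_rot: [[0.074, 0.997, -0.002], [0.997, -0.074, 0.002], [0.002, -0.002, -1.0]]
wrist_force: [-1.7, 0.1, -0.0]
finger_gap: 0.068
grasp_force: 0.0
```

>>> servo_tool(rows="-0.45 0 0 0 0;-0.45 0 0 0 0")

```text
time: 30.23
tool_pos: [0.4753, 0.2286, 0.1622]
ee_rot: [[0.082, 0.997, -0.002], [0.997, -0.082, -0.001], [-0.001, -0.001, -1.0]]
wrist_force: [-0.7, -0.7, 0.2]
finger_gap: 0.0681
grasp_force: 0.0
```

```bash
python3 reel.py red; python3 -c "
from h import *
go([.476,.2297,.0155],-.083+np.pi/2)"
```

```text
t 30.2333 p [0.4753 0.2286 0.1622] yaw 1.4883428840175021 F [-0.7297 -0.7172  0.2069] gap 0.06806245287985715 0.0
d [  2.    0.4 146.8] tw -0.001
```

>>> servo_tool(rows="-0.45 2 0.5 0 0;-0.45 2 0.5 30 0;-0.45 2 0.5 70 0;-0.45 2 0.5 100 0;-0.45 2 0.5 125 0;-0.45 2 0.5 140 0;-0.45 2 0.5 147 0;-0.45 2 0.5 147 0;-0.45 2 0.5 147 0")

```text
time: 31.03
tool_pos: [0.4768, 0.2308, 0.0164]
ee_rot: [[0.084, 0.996, 0.0], [0.996, -0.084, 0.0], [0.0, 0.0, -1.0]]
wrist_force: [-0.1, 0.8, -0.1]
finger_gap: 0.0683
grasp_force: 0.0
```

>>> servo_tool(rows="1 0 0 0 0;1 0 0 0 0;1 0 0 0 0;1 0 0 0 0;1 0 0 0 0;1 0 0 0 0")

```text
time: 31.53
tool_pos: [0.4763, 0.2312, 0.0167]
ee_rot: [[0.083, 0.997, 0.0], [0.997, -0.083, 0.0], [0.0, 0.0, -1.0]]
wrist_force: [-4.5, -0.6, 8.4]
finger_gap: 0.0524
grasp_force: 20.0
```

>>> servo_tool(rows="1 0 0 -10 0;1 0 0 -40 0;1 0 0 -80 0;1 0 0 -120 0;1 0 0 -120 0;1 0 0 -120 0")

```text
time: 32.03
tool_pos: [0.4779, 0.2315, 0.139]
ee_rot: [[0.084, 0.996, 0.005], [0.997, -0.084, 0.001], [0.002, 0.005, -1.0]]
wrist_force: [-1.5, -0.6, -0.3]
finger_gap: 0.0523
grasp_force: 20.0
```

```bash
sed -i 's/^A=.*/A=.051; D=np.array([.6066,-.1073])/' h.py;  python3 reel.py red; python3 -c "
from h import *
go(dw(-.007,.01875,.14),A+np.pi/2)"
```

```text
t 32.0333 p [0.4779 0.2315 0.139 ] yaw 1.4871461241395694 F [-1.5323 -0.5817 -0.3476] gap 0.05234829430226396 19.99454301316291
d [-308.6  148.    -2.5] tw -0.135
```

>>> servo_tool(rows="1 -308 148 -4 -0.135;1 -308 148 -4 -0.135;1 -308 148 -4 -0.135;1 -308 148 -4 -0.135;1 -308 148 -4 -0.135;1 -308 148 -4 -0.135;1 -308 148 -4 -0.135;1 -308 148 -4 -0.135;1 -308 148 -4 -0.135;1 -308 148 -4 -0.135")

```text
time: 32.92
tool_pos: [0.5982, -0.0929, 0.1383]
ee_rot: [[-0.046, 0.999, -0.002], [0.999, 0.046, -0.0], [-0.0, -0.002, -1.0]]
wrist_force: [-0.2, -0.2, -0.5]
finger_gap: 0.0524
grasp_force: 20.0
```

>>> servo_tool(rows="1 0 0 0 0;1 0 0 0 0;1 0 0 0 0")

```text
time: 33.17
tool_pos: [0.5978, -0.0865, 0.1397]
ee_rot: [[-0.054, 0.999, -0.001], [0.999, 0.054, 0.0], [0.0, -0.001, -1.0]]
wrist_force: [0.2, -0.3, -0.6]
finger_gap: 0.0522
grasp_force: 20.0
```

```bash
python3 -c "
from h import *
o=st();go(dw(-.007,.0187,.0275),A+np.pi/2)"; sed -i 's/0,170,90/0,130,30/' reel.py; python3 reel.py red
```

```text
t 33.1667 p [ 0.5978 -0.0865  0.1397] yaw 1.6248228013336712 F [ 0.1878 -0.3212 -0.6499] gap 0.05221480388803074 19.994708753947634
d [ -2.6   0.8 112.2] tw 0.003
t 33.1667 p [ 0.5978 -0.0865  0.1397] yaw 1.6248228013336712 F [ 0.1878 -0.3212 -0.6499] gap 0.05221480388803074 19.994708753947634
[270 295  26  46 240] [280.1083 316.5875] tool [ 0.0055 -0.0172 -0.04  ]
[329 304  31  33 195] [343.0154 320.4256] tool [ 0.0037  0.0107 -0.04  ]
[157 338  21  23 281] [167.4555 349.089 ] tool [-0.0109 -0.0689 -0.04  ]
```

>>> servo_tool(rows="1 -3.5 1 0 0;1 -3.5 1 30 0;1 -3.5 1 60 0;1 -3.5 1 80 0;1 -3.5 1 90 0;1 -3.5 1 98 0;1 -3.5 1 104 0;1 -3.5 1 109 0;1 -3.5 1 112 0;1 -3.5 1 112 0")

```text
time: 34.05
tool_pos: [0.5996, -0.0916, 0.0281]
ee_rot: [[-0.052, 0.999, 0.0], [0.999, 0.052, -0.0], [-0.0, 0.0, -1.0]]
wrist_force: [0.3, -0.8, 0.4]
finger_gap: 0.0524
grasp_force: 20.0
```

>>> servo_tool(rows="1 0 0 1 0;1 0 0 2 0;1 0 0 2 0;1 0 0 2 0")

```text
time: 34.38
tool_pos: [0.5998, -0.0917, 0.0264]
ee_rot: [[-0.052, 0.999, 0.001], [0.999, 0.052, -0.0], [-0.0, 0.001, -1.0]]
wrist_force: [0.7, -0.8, 1.8]
finger_gap: 0.0522
grasp_force: 20.0
```

>>> servo_tool(rows="1 0 0 1 0;1 0 0 2 0;1 0 0 2 0;1 0 0 2 0")

```text
time: 34.72
tool_pos: [0.6005, -0.0917, 0.0253]
ee_rot: [[-0.052, 0.999, 0.002], [0.999, 0.052, -0.0], [-0.001, 0.002, -1.0]]
wrist_force: [-2.2, -0.5, 15.1]
finger_gap: 0.0524
grasp_force: 20.1
```

>>> servo_tool(rows="-0.2 0 0 0 0;-0.2 0 0 0 0;-0.2 0 0 0 0;-0.2 0 0 0 0;-0.4 0 0 0 0;-0.4 0 0 0 0;-0.4 0 0 0 0")

```text
time: 35.3
tool_pos: [0.5991, -0.0916, 0.0238]
ee_rot: [[-0.052, 0.999, -0.001], [0.999, 0.052, 0.0], [0.0, -0.001, -1.0]]
wrist_force: [0.9, -0.6, -0.4]
finger_gap: 0.0655
grasp_force: 0.1
```

>>> servo_tool(rows="-0.45 0 0 -10 0;-0.45 0 0 -20 0;-0.45 0 0 -40 0;-0.45 0 0 -70 0;-0.45 0 0 -110 0;-0.45 0 0 -140 0;-0.45 0 0 -140 0;-0.45 0 0 -140 0")

```text
time: 35.97
tool_pos: [0.6005, -0.0917, 0.167]
ee_rot: [[-0.052, 0.999, 0.004], [0.999, 0.052, -0.001], [-0.001, 0.004, -1.0]]
wrist_force: [-0.5, -0.4, -0.6]
finger_gap: 0.0684
grasp_force: 0.0
```

```bash
python3 -c "
from h import *
o=st()
go([.620,.272,.17],np.pi/2+.05)"
```

```text
t 35.9667 p [ 0.6005 -0.0917  0.167 ] yaw 1.6226090649766618 F [-0.4826 -0.4126 -0.5616] gap 0.06842889474543816 0.0
d [362.2  38.3  -3.3] tw 0.002
```

>>> servo_tool(rows="-0.45 340 38 0 0;-0.45 340 38 0 0;-0.45 340 38 0 0;-0.45 340 38 0 0;-0.45 340 38 0 0;-0.45 340 38 0 0;-0.45 340 38 0 0;-0.45 340 38 0 0;-0.45 340 38 0 0;-0.45 340 38 0 0")

```text
time: 36.8
tool_pos: [0.618, 0.2545, 0.1633]
ee_rot: [[-0.058, 0.998, -0.002], [0.998, 0.058, 0.002], [0.002, -0.002, -1.0]]
wrist_force: [0.4, -0.3, 0.2]
finger_gap: 0.068
grasp_force: 0.0
```

>>> servo_tool(rows="-0.45 0 0 0 0;-0.45 0 0 0 0")

```text
time: 36.97
tool_pos: [0.6197, 0.2485, 0.1634]
ee_rot: [[-0.051, 0.999, -0.001], [0.999, 0.051, -0.001], [-0.001, -0.001, -1.0]]
wrist_force: [0.3, -0.2, -0.3]
finger_gap: 0.0683
grasp_force: 0.0
```

```bash
python3 -c "
from h import *
o=st(); crop('wrist','w7.png')
for P in ([.620,.2931,.012],[.6216,.2524,.012],[.631,.0747,.005]): print(pix('wrist',P))"
```

```text
t 36.9667 p [0.6197 0.2485 0.1634] yaw 1.6217552761032148 F [ 0.2745 -0.2115 -0.3333] gap 0.0683038691063933 0.0
[321.9027 175.152 ]
[321.3327 219.455 ]
[321.4722 378.3616]
```

View pics/w7.png

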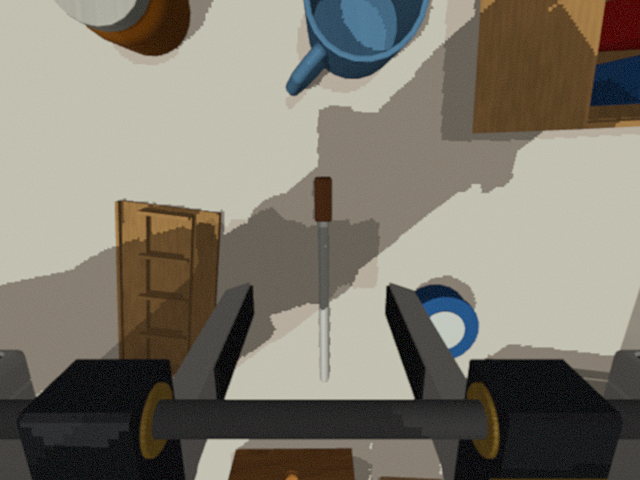

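```bash
python3 -c "
from h import *
e=world('wrist',323,178,.012);s=world('wrist',323,221,.014);t=world('wrist',324,381,.006)
print(e,s,t); d=e-t; yaw=np.arctan2(-d[0],d[1]); u=np.array([-np.sin(yaw),np.cos(yaw)]); print(yaw,np.linalg.norm(e-s),np.linalg.norm(s-t))
g=s[:2]+.028*u; print('handle',world('wrist',290,92,.07)); print(g); go([*g,-.009],yaw+np.pi/2)
print('hole',dw(0,.083,.038))"
```

```text
[0.6211 0.2906 0.012 ] [0.6232 0.2515 0.014 ] [0.6339 0.0722 0.006 ]
0.058284878401428326 0.03923294411625517 0.1797441428133874
handle [0.594  0.3564 0.07  ]
[0.6215 0.2794]
d [ 31.3   3.3 172.6] tw -0.008
hole [ 0.6024 -0.0244  0.038 ]
```

>>> servo_tool(rows="0.1 31 3.3 0 -0.008;0.1 31 3.3 30 -0.008;0.1 31 3.3 70 -0.008;0.1 31 3.3 110 -0.008;0.1 31 3.3 140 -0.008;0.1 31 3.3 155 -0.008;0.1 31 3.3 165 -0.008;0.1 31 3.3 172 -0.008;0.1 31 3.3 172 -0.008;0.1 31 3.3 172 -0.008", force=45)

```text
time: 37.85
tool_pos: [0.6223, 0.2813, -0.0066]
ee_rot: [[-0.06, 0.998, 0.002], [0.998, 0.06, 0.001], [0.001, 0.002, -1.0]]
wrist_force: [0.3, -0.3, 0.6]
finger_gap: 0.0424
grasp_force: 0.0
```

>>> servo_tool(rows="1 0 0 0 0;1 0 0 0 0;1 0 0 0 0;1 0 0 0 0;1 0 0 0 0;1 0 0 0 0;1 0 0 0 0;1 0 0 0 0")

```text
time: 38.52
tool_pos: [0.6217, 0.2812, -0.0077]
ee_rot: [[-0.06, 0.998, 0.001], [0.998, 0.06, 0.0], [0.0, 0.001, -1.0]]
wrist_force: [1.0, 0.7, 4.9]
finger_gap: 0.0157
grasp_force: 45.0
```

```bash
python3 -c "
from h import *
o=st()"
```

```text
t 38.5167 p [ 0.6217  0.2812 -0.0077] yaw 1.6307701008665878 F [1.0052 0.6847 4.8741] gap 0.015675758768279886 45.0010871887207
```

>>> servo_tool(rows="1 0 0 -20 0;1 0 0 -50 0;1 0 0 -70 0.009;1 0 0 -70 0.009;1 0 0 -70 0.009")

```text
time: 38.93
tool_pos: [0.6219, 0.2812, 0.0629]
ee_rot: [[-0.051, 0.999, 0.002], [0.999, 0.051, 0.001], [0.0, 0.002, -1.0]]
wrist_force: [0.4, 0.4, -0.9]
finger_gap: 0.0155
grasp_force: 45.0
```

```bash
python3 -c "
from h import *
o=st()
print('hole pred',pix('scene',dw(0,.083,.038)),'seen (279.3,255.7)')
go(dw(0,.318,.025),A+np.pi/2)
for n in('top',): 
  im=manip.snapshot(n)
cv2.imwrite('pics/t5.png',im[:,:,::-1])
"
```

```text
t 38.9333 p [0.6219 0.2812 0.0629] yaw 1.6215780509465543 F [ 0.3805  0.3572 -0.8836] gap 0.015491786277027353 44.999306201934814
hole pred [279.5906 255.8335] seen (279.3,255.7)
d [-69.3 -35.2  37.8] tw -0.0
```

>>> servo_tool(rows="1 -20 -35 0 0;1 -50 -35 0 0;1 -69 -35 20 0;1 -69 -35 38 0;1 -69 -35 38 0;1 -69 -35 38 0;1 -69 -35 38 0;1 -69 -35 38 0")

```text
time: 39.65
tool_pos: [0.5901, 0.2116, 0.0247]
ee_rot: [[-0.052, 0.999, 0.001], [0.999, 0.052, 0.001], [0.001, 0.001, -1.0]]
wrist_force: [0.0, 1.3, -0.6]
finger_gap: 0.0158
grasp_force: 45.0
```

```bash
python3 -c "
from h import *
o=st()
go(dw(0,.318,.025),A+np.pi/2)
R=o['ee_rot'];p=o['tool_pos']
tip=p+R@np.array([-.210,0,-.0125]); print('tip',tip,'hole',dw(0,.083,.038)); print(pix('scene',tip),pix('scene',dw(0,.083,.038)))
im=manip.snapshot('scene')
# shaft profile: columns near tip
g=im.astype(int).sum(2)
for k in (.003,.010,.020,.040):
  q=pix('scene',tip+R@np.array([k,0,0])); u=int(round(q[0])); v=int(round(q[1])); print(k,q,u,v,g[v-8:v+9,u])
"
```

```text
t 39.65 p [0.5901 0.2116 0.0247] yaw 1.6229837313978297 F [ 0.0251  1.281  -0.5613] gap 0.01576837072801572 44.99926686286926
d [-1.4  0.2 -0.3] tw 0.001
tip [0.6011 0.0019 0.037 ] hole [ 0.6024 -0.0244  0.038 ]
[285.3947 263.1027] [279.5906 255.8335]
0.003 [286.0694 263.9059] 286 264 [138 132 136 142 145 169 329 476 440 363 338 369 382 381 420 622 649]
0.01 [287.654  265.7923] 288 266 [133 141 145 200 455 586 603 554 483 398 331 376 563 644 652 585 575]
0.02 [289.9433 268.5174] 290 269 [153 185 322 490 587 608 578 514 421 392 496 622 637 592 570 567 565]
0.04 [294.6137 274.0772] 295 274 [426 621 641 644 623 618 613 571 499 414 402 491 601 585 534 315 162]
```

>>> servo_tool(rows="1 -5 0 0 0;1 -10 0 0 0;1 -15 0 0 0;1 -20 0 0 0;1 -24 0 0 0;1 -28 0 0 0;1 -32 0 0 0;1 -32 0 0 0")

```text
time: 40.37
tool_pos: [0.5918, 0.1772, 0.0239]
ee_rot: [[-0.05, 0.999, -0.0], [0.999, 0.05, -0.0], [-0.0, -0.0, -1.0]]
wrist_force: [-1.3, -0.5, -1.0]
finger_gap: 0.0155
grasp_force: 45.0
```

>>> servo_tool(rows="1 -3 0 0 0;1 -6 0 0 0;1 -9 0 0 0;1 -12 0 0 0;1 -12 0 0 0;1 -12 0 0 0")

```text
time: 40.87
tool_pos: [0.5923, 0.1662, 0.024]
ee_rot: [[-0.051, 0.999, 0.0], [0.999, 0.051, 0.0], [0.0, 0.0, -1.0]]
wrist_force: [0.4, 0.5, -0.9]
finger_gap: 0.0155
grasp_force: 45.0
```

>>> servo_tool(rows="1 -5 0 0 0;1 -10 0 0 0;1 -15 0 0 0;1 -20 0 0 0;1 -25 0 0 0;1 -30 0 0 0;1 -35 0 0 0;1 -40 0 0 0;1 -40 0 0 0")

```text
time: 41.62
tool_pos: [0.5944, 0.125, 0.0239]
ee_rot: [[-0.05, 0.999, -0.0], [0.999, 0.05, -0.001], [-0.001, -0.0, -1.0]]
wrist_force: [0.6, -0.5, -0.7]
finger_gap: 0.0155
grasp_force: 45.0
```

>>> servo_tool(rows="1 -5 0 0 0;1 -10 0 0 0;1 -15 0 0 0;1 -20 0 0 0;1 -25 0 0 0;1 -30 0 0 0;1 -35 0 0 0;1 -35 0 0 0")

```text
time: 42.28
tool_pos: [0.5962, 0.0901, 0.0239]
ee_rot: [[-0.05, 0.999, -0.0], [0.999, 0.05, -0.0], [-0.0, -0.0, -1.0]]
wrist_force: [-0.5, 0.2, -1.5]
finger_gap: 0.0155
grasp_force: 45.0
```

>>> servo_tool(rows="1 -5 0 0 0;1 -10 0 0 0;1 -15 0 0 0;1 -20 0 0 0;1 -25 0 0 0;1 -30 0 0 0;1 -35 0 0 0;1 -40 0 0 0;1 -45 0 0 0;1 -45 0 0 0")

```text
time: 43.12
tool_pos: [0.5985, 0.0452, 0.0239]
ee_rot: [[-0.05, 0.999, -0.0], [0.999, 0.05, -0.0], [-0.0, -0.0, -1.0]]
wrist_force: [-0.5, -0.7, -0.4]
finger_gap: 0.0152
grasp_force: 45.0
```

>>> servo_tool(rows="1 -3 0 0 0;1 -6 0 0 0;1 -9 0 0 0;1 -12 0 0 0;1 -15 0 0 0;1 -18 0 0 0;1 -21 0 0 0;1 -21 0 0 0")

```text
time: 43.78
tool_pos: [0.5994, 0.0248, 0.0239]
ee_rot: [[-0.05, 0.999, -0.0], [0.999, 0.05, -0.0], [-0.0, -0.0, -1.0]]
wrist_force: [0.1, -0.0, 0.0]
finger_gap: 0.0157
grasp_force: 45.0
```

>>> servo_tool(rows="1 -3 0 0 0;1 -6 0 0 0;1 -8 0 0 0;1 -8 0 0 0;1 -8 0 0 0;0.6 -8 0 0 0;0.6 -8 0 0 0;0.6 -8 0 0 0;0.6 -8 0 0 0;0.6 -8 0 0 0")

```text
time: 44.62
tool_pos: [0.5998, 0.0177, 0.024]
ee_rot: [[-0.051, 0.999, -0.0], [0.999, 0.051, 0.0], [0.0, -0.0, -1.0]]
wrist_force: [0.9, 0.7, -0.1]
finger_gap: 0.0187
grasp_force: 0.0
```

>>> servo_tool(rows="0.6 4 0 0 0;0.6 8 0 0 0;0.6 8 0 0 0;1 8 0 0 0;1 8 0 0 0;1 8 0 0 0;1 8 0 0 0;1 8 0 0 0;1 8 0 0 0")

```text
time: 45.37
tool_pos: [0.5995, 0.0255, 0.024]
ee_rot: [[-0.051, 0.999, 0.0], [0.999, 0.051, 0.0], [0.0, 0.0, -1.0]]
wrist_force: [0.5, -0.0, -0.0]
finger_gap: 0.0151
grasp_force: 44.7
```

>>> servo_tool(rows="1 -2 0 0 0;1 -4 0 0 0;1 -6 0 0 0;1 -8 0 0 0;1 -8 0 0 0")

```text
time: 45.78
tool_pos: [0.5999, 0.0169, 0.024]
ee_rot: [[-0.05, 0.999, 0.0], [0.999, 0.05, -0.0], [-0.0, 0.0, -1.0]]
wrist_force: [0.3, -0.1, 0.3]
finger_gap: 0.0151
grasp_force: 44.7
```

>>> servo_tool(rows="1 -1 0 0 0;1 -2 0 0 0;1 -2 0 0 0;1 -2 0 0 0")

```text
time: 46.12
tool_pos: [0.6, 0.0155, 0.024]
ee_rot: [[-0.051, 0.999, 0.0], [0.999, 0.051, -0.0], [-0.0, 0.0, -1.0]]
wrist_force: [0.2, 0.2, 0.5]
finger_gap: 0.0149
grasp_force: 44.7
```

>>> servo_tool(rows="1 -1 0 0 0;1 -1 0 0 0;1 -1 0 0 0")

```text
time: 46.37
tool_pos: [0.6, 0.0146, 0.024]
ee_rot: [[-0.051, 0.999, -0.0], [0.999, 0.051, 0.0], [0.0, -0.0, -1.0]]
wrist_force: [0.8, -0.3, 1.2]
finger_gap: 0.0146
grasp_force: 44.7
```

>>> servo_tool(rows="1 -1 0 0 0;1 -1 0 0 0;1 -1 0 0 0")

```text
time: 46.62
tool_pos: [0.6001, 0.0135, 0.024]
ee_rot: [[-0.051, 0.999, 0.0], [0.999, 0.051, 0.0], [0.0, 0.0, -1.0]]
wrist_force: [0.6, -0.2, 0.6]
finger_gap: 0.015
grasp_force: 44.7
```

>>> servo_tool(rows="1 -1 0 0 0;1 -1 0 0 0;1 -1 0 0 0")

```text
time: 46.87
tool_pos: [0.6001, 0.0126, 0.024]
ee_rot: [[-0.051, 0.999, 0.0], [0.999, 0.051, 0.0], [0.0, 0.0, -1.0]]
wrist_force: [1.1, 1.3, 1.5]
finger_gap: 0.0149
grasp_force: 44.7
```

>>> servo_tool(rows="1 -1 0 0 0;1 -1 0 0 0;1 -1 0 0 0")

```text
time: 47.12
tool_pos: [0.6001, 0.0125, 0.0241]
ee_rot: [[-0.051, 0.999, 0.0], [0.999, 0.051, 0.001], [0.001, 0.0, -1.0]]
wrist_force: [0.4, 4.8, 0.4]
finger_gap: 0.0151
grasp_force: 44.7
```

>>> servo_tool(rows="1 -1 0 0 0;1 -1 0 0 0;1 -1 0 0 0")

```text
time: 47.37
tool_pos: [0.6002, 0.0124, 0.0241]
ee_rot: [[-0.052, 0.999, 0.0], [0.999, 0.052, 0.002], [0.002, 0.0, -1.0]]
wrist_force: [0.3, 9.2, -0.6]
finger_gap: 0.0152
grasp_force: 44.7
```

>>> servo_tool(rows="1 0.5 0 0 0;0.2 1 0 0 0;0.2 1 0 0 0;0.2 1 0 0 0;0.2 1 0 0 0;0.2 1 0 0 0;0.2 10 0 0 0;0.2 25 0 0 0;0.2 30 0 0 0;0.2 30 0 0 0")

```text
time: 48.2
tool_pos: [0.5985, 0.0427, 0.0242]
ee_rot: [[-0.053, 0.999, 0.0], [0.999, 0.053, 0.001], [0.001, 0.0, -1.0]]
wrist_force: [0.3, 0.3, 0.8]
finger_gap: 0.0378
grasp_force: 0.0
```

>>> servo_tool(rows="0.2 0 0 -40 0;0.2 0 0 -80 0;0.2 0 0 -120 0;0.2 0 0 -160 0;1 0 0 -200 0;1 0 0 -240 0;1 0 0 -270 0;1 0 0 -270 0;1 0 0 -270 0")

```text
time: 48.95
tool_pos: [0.5994, 0.0402, 0.2958]
ee_rot: [[-0.05, 0.999, 0.003], [0.999, 0.05, -0.0], [-0.001, 0.003, -1.0]]
wrist_force: [0.4, 0.7, -0.3]
finger_gap: 0.0074
grasp_force: 0.0
```

```bash
python3 -c "
from h import *
o=st(); go(dw(.138,0,.29),A+np.pi/2); go(dw(.138,0,.18),A+np.pi/2)
im=manip.snapshot('scene'); cv2.imwrite('pics/s3.png',cv2.resize(im[170:300,200:340,::-1],None,fx=4,fy=4))"
```

```text
t 48.95 p [0.5994 0.0402 0.2958] yaw 1.6211415143313643 F [ 0.3687  0.6656 -0.3315] gap 0.007426823276807909 0.0
d [-147.6  137.8    6.3] tw -0.001
d [-147.5  137.4  116.3] tw -0.001
```

View pics/s3.png

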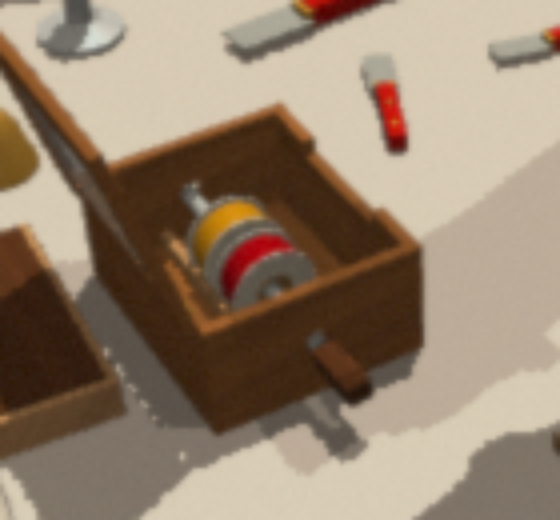

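```bash
python3 -c "
from h import *
c=lambda x,y,z:np.round((pix('scene',dw(x,y,z))-[200,170])*4)
print('hole',c(0,.083,.038))
for y in (.083,.091,.123,.131): print(y,[c(x,y,z).tolist() for x,z in ((-.008,.044),(.008,.044),(.008,.028),(-.008,.028))])
im=cv2.imread('pics/s3.png')
for P in ((318,338),(318,343),(318,348),(322,352),(330,350),(340,365)): print(P,im[P[1],P[0]])"
```

```text
hole [318. 343.]
0.083 [[330.0, 330.0], [305.0, 341.0], [307.0, 362.0], [332.0, 351.0]]
0.091 [[338.0, 338.0], [312.0, 349.0], [314.0, 370.0], [339.0, 360.0]]
0.123 [[366.0, 372.0], [341.0, 383.0], [342.0, 405.0], [367.0, 394.0]]
0.131 [[374.0, 381.0], [348.0, 392.0], [349.0, 413.0], [375.0, 402.0]]
(318, 338) [69 74 79]
(318, 343) [62 69 74]
(318, 348) [38 55 81]
(322, 352) [25 50 90]
(330, 350) [30 54 94]
(340, 365) [26 52 91]
```

The reels sit on the rod, but grey shaft shows at (318,343) between cheek and grip. That is about 5 mm, so the hand probably met the lid's side edge rather than the grip meeting the cheek. I'll finish by pushing on the grip's end with closed fingertips.

>>> servo_tool(rows="1 10 0 40 0;1 10 0 80 0;1 10 0 120 0;1 10 0 160 0;1 10 0 200 0;1 10 0 235 0;1 10 0 260 0;1 10 0 272 0;1 10 0 272 0;1 10 0 272 0")

```text
time: 49.83
tool_pos: [0.5979, 0.0507, 0.022]
ee_rot: [[-0.051, 0.999, -0.001], [0.999, 0.051, 0.0], [0.0, -0.001, -1.0]]
wrist_force: [-0.0, -0.3, 0.9]
finger_gap: 0.0006
grasp_force: 0.2
```

>>> servo_tool(rows="1 -3 0 0 0;1 -6 0 0 0;1 -9 0 0 0;1 -12 0 0 0;1 -14 0 0 0;1 -16 0 0 0;1 -18 0 0 0;1 -18 0 0 0")

```text
time: 50.5
tool_pos: [0.599, 0.0319, 0.022]
ee_rot: [[-0.05, 0.999, -0.0], [0.999, 0.05, -0.0], [-0.0, -0.0, -1.0]]
wrist_force: [0.3, -0.3, 0.2]
finger_gap: 0.0008
grasp_force: 0.4
```

>>> servo_tool(rows="1 -1 0 0 0;1 -2 0 0 0;1 -2 0 0 0")

```text
time: 50.75
tool_pos: [0.5991, 0.0305, 0.0219]
ee_rot: [[-0.051, 0.999, -0.0], [0.999, 0.051, 0.0], [0.0, -0.0, -1.0]]
wrist_force: [-0.3, 0.2, 1.0]
finger_gap: 0.0005
grasp_force: 0.4
```

>>> servo_tool(rows="1 -1 0 0 0;1 -2 0 0 0;1 -2 0 0 0")

```text
time: 51.0
tool_pos: [0.5993, 0.0284, 0.022]
ee_rot: [[-0.051, 0.999, -0.0], [0.999, 0.051, -0.0], [-0.0, -0.0, -1.0]]
wrist_force: [-0.5, 0.4, 0.4]
finger_gap: 0.0005
grasp_force: 0.4
```

>>> servo_tool(rows="1 -1 0 0 0;1 -2 0 0 0;1 -2 0 0 0")

```text
time: 51.25
tool_pos: [0.5994, 0.0263, 0.022]
ee_rot: [[-0.051, 0.999, 0.0], [0.999, 0.051, -0.0], [-0.0, -0.0, -1.0]]
wrist_force: [0.5, 0.0, 0.1]
finger_gap: 0.0006
grasp_force: 0.3
```

>>> servo_tool(rows="1 -1 0 0 0;1 -2 0 0 0;1 -2 0 0 0")

```text
time: 51.5
tool_pos: [0.5995, 0.0243, 0.022]
ee_rot: [[-0.051, 0.999, 0.0], [0.999, 0.051, -0.0], [-0.0, 0.0, -1.0]]
wrist_force: [0.5, 0.5, 1.2]
finger_gap: 0.0007
grasp_force: 0.3
```

>>> servo_tool(rows="1 -1 0 0 0;1 -1 0 0 0;1 -1 0 0 0")

```text
time: 51.75
tool_pos: [0.5995, 0.0235, 0.022]
ee_rot: [[-0.051, 0.999, 0.0], [0.999, 0.051, -0.0], [-0.0, 0.0, -1.0]]
wrist_force: [0.1, -0.5, 1.3]
finger_gap: 0.0007
grasp_force: 0.2
```

>>> servo_tool(rows="1 -1 0 0 0;1 -1 0 0 0;1 -1 0 0 0")

```text
time: 52.0
tool_pos: [0.5996, 0.0224, 0.022]
ee_rot: [[-0.051, 0.999, -0.0], [0.999, 0.051, -0.0], [-0.0, -0.0, -1.0]]
wrist_force: [0.2, -0.4, 0.4]
finger_gap: 0.0003
grasp_force: 0.1
```

>>> servo_tool(rows="1 -1 0 0 0;1 -1 0 0 0;1 -1 0 0 0")

```text
time: 52.25
tool_pos: [0.5996, 0.0215, 0.022]
ee_rot: [[-0.051, 0.999, 0.0], [0.999, 0.051, 0.0], [0.0, 0.0, -1.0]]
wrist_force: [0.0, 0.1, 0.6]
finger_gap: 0.0005
grasp_force: 0.1
```

>>> servo_tool(rows="1 -1 0 0 0;1 -1 0 0 0;1 -1 0 0 0")

```text
time: 52.5
tool_pos: [0.5997, 0.0206, 0.022]
ee_rot: [[-0.051, 0.999, -0.0], [0.999, 0.051, 0.0], [0.0, -0.0, -1.0]]
wrist_force: [-0.1, 0.1, 0.5]
finger_gap: 0.0002
grasp_force: 0.4
```

```bash
python3 -c "
from h import *
st(); im=manip.snapshot('scene'); a=cv2.imread('pics/s3.png')
big=cv2.resize(im[170:300,200:340,::-1],None,fx=4,fy=4)
for P in ((318,333),(318,338),(318,343),(318,348),(322,352),(310,346),(326,340),(345,385),(355,385),(365,385),(369,385)): print(P,a[P[1],P[0]],big[P[1],P[0]])"
```

```text
t 52.5 p [0.5997 0.0206 0.022 ] yaw 1.6216764336800966 F [-0.1348  0.1272  0.55  ] gap 0.00024063714552112695 0.3645065342425369
(318, 333) [57 66 76] [64 72 79]
(318, 338) [69 74 79] [73 79 81]
(318, 343) [62 69 74] [76 80 83]
(318, 348) [38 55 81] [81 88 90]
(322, 352) [25 50 90] [127 136 138]
(310, 346) [59 66 73] [57 66 73]
(326, 340) [34 47 69] [46 57 68]
(345, 385) [22 42 71] [67 73 75]
(355, 385) [18 36 63] [71 75 80]
(365, 385) [13 26 42] [68 72 76]
(369, 385) [27 36 50] [46 47 50]
```

>>> servo_tool(rows="1 -1 0 0 0;1 -1 0 0 0;1 -1 0 0 0")

```text
time: 52.8
tool_pos: [0.5997, 0.0196, 0.022]
ee_rot: [[-0.051, 0.999, -0.0], [0.999, 0.051, 0.0], [0.0, -0.0, -1.0]]
wrist_force: [-0.6, 0.6, 1.0]
finger_gap: 0.0006
grasp_force: 0.7
```

>>> servo_tool(rows="1 -1 0 0 0;1 -1 0 0 0;1 -1 0 0 0")

```text
time: 53.05
tool_pos: [0.5998, 0.0187, 0.0221]
ee_rot: [[-0.051, 0.999, 0.0], [0.999, 0.051, 0.0], [0.0, 0.0, -1.0]]
wrist_force: [-0.9, 1.6, 0.2]
finger_gap: 0.0004
grasp_force: 1.1
```

>>> servo_tool(rows="1 -1 0 0 0;1 -1 0 0 0;1 -1 0 0 0")

```text
time: 53.3
tool_pos: [0.5998, 0.0176, 0.0221]
ee_rot: [[-0.051, 0.999, 0.0], [0.999, 0.051, 0.0], [0.0, 0.0, -1.0]]
wrist_force: [-1.5, 1.6, 2.7]
finger_gap: 0.0006
grasp_force: 1.4
```

>>> servo_tool(rows="1 5 0 0 0;1 15 0 0 0;1 30 0 0 0;1 30 0 -30 0;1 30 0 -70 0;1 30 0 -110 0;1 30 0 -150 0;1 30 0 -190 0;1 30 0 -200 0;1 30 0 -200 0")

```text
time: 54.13
tool_pos: [0.5999, 0.0487, 0.2257]
ee_rot: [[-0.051, 0.999, 0.006], [0.999, 0.051, -0.0], [-0.0, 0.006, -1.0]]
wrist_force: [0.3, 0.6, -1.0]
finger_gap: 0.0008
grasp_force: 0.0
```

```bash
python3 -c "
from h import *
st(); im=manip.snapshot('scene'); a=cv2.imread('pics/s3.png')
big=cv2.resize(im[170:300,200:340,::-1],None,fx=4,fy=4); cv2.imwrite('pics/s4.png',big)
for n,b in(('old',a),('new',big)):
  hsv=cv2.cvtColor(b,cv2.COLOR_BGR2HSV).astype(int)
  print(n)
  for y in range(326,416,6): print(y,' '.join('%3d/%3d'%(hsv[y,x,1],hsv[y,x,2]) for x in range(298,386,8)))"
```

```text
t 54.1333 p [0.5999 0.0487 0.2257] yaw 1.621912650306665 F [ 0.2787  0.6362 -0.9671] gap 0.0008096038263650421 0.0
old
326 166/ 66 183/ 67 191/ 68 170/ 69 182/ 66 176/ 61 193/ 62 179/ 64 169/ 65 191/ 64 197/ 62
332 184/ 68 173/ 68  98/ 73 120/ 72 183/ 60 182/ 63 189/ 62 179/ 64 175/ 64 178/ 63 176/ 61
338 179/ 67 131/ 68  32/ 79  49/ 73 156/ 62 184/ 65 186/ 63 190/ 63 182/ 66 171/ 61 171/ 61
344 186/ 67 122/ 67  32/ 80 116/ 79 172/ 89 183/ 78 177/ 65 194/ 63 188/ 61 187/ 60 185/ 62
350 185/ 62 157/ 60 137/ 82 192/ 89 174/ 94 185/ 87 186/ 67 180/ 61 181/ 62 182/ 63 169/ 65
356 166/ 63 171/ 61 184/ 61 181/ 89 182/ 91 176/ 94 178/ 89 196/ 65 179/ 64 177/ 62 171/ 61
362 189/ 62 190/ 59 154/ 53 182/ 70 181/ 90 184/ 90 177/ 95 170/ 87 185/ 66 182/ 59 173/ 62
368 179/ 64 186/ 63 174/ 57 180/ 44 182/ 77 183/ 89 186/ 92 170/ 90 179/ 74 116/ 68  71/ 83
374 179/ 64 181/ 62 183/ 60 218/ 48 178/ 53 180/ 85 183/ 81 190/ 78 165/ 82  69/ 85  48/ 90
380 184/ 61 188/ 61 171/ 64 196/ 60 172/ 43 177/ 62 180/ 75 179/ 77 190/ 71  85/ 72  47/ 92
386 201/ 61 173/ 62 189/ 62 150/ 68 134/ 57 176/ 42 175/ 70 1
[... 1082 characters left out ...]
  23/170  67/ 91 187/ 64 176/ 68 170/ 69 109/ 70  74/ 83
374 186/ 67 175/ 67 157/ 65  30/118  55/144 141/ 78 166/ 69 149/ 72  89/ 83  50/ 91  44/ 92
380 177/ 65 177/ 65 173/ 65  98/ 91 140/ 91 173/ 84 150/ 73  71/ 86  49/ 93  47/ 93  47/ 93
386 174/ 66 170/ 66 176/ 68 176/ 81 176/ 84 181/ 86 180/ 75  64/ 88  48/ 91  46/ 94  46/111
392 169/ 65 169/ 68 116/ 79 181/ 79 183/ 82 176/ 81 178/ 79 100/ 82  48/100  46/112  46/179
398 129/ 73  75/ 99  57/116 146/ 82 185/ 80 183/ 81 174/ 76 132/ 83  49/168  48/179  47/190
404  61/113  51/110  51/106 136/ 79 182/ 80 183/ 78 190/ 74 135/ 85  52/178  48/190  48/192
410  47/104  49/ 94  48/ 91  94/ 81 169/ 80 188/ 69 180/ 71 170/ 69  54/169  47/190  47/189
```

```bash
cat > grip.py <<'E'
from h import *
o=st(); im=manip.snapshot("wrist"); cv2.imwrite("pics/g.png",im[:,:,::-1]); hsv=cv2.cvtColor(im,cv2.COLOR_RGB2HSV).astype(int)
print(pix("wrist",dw(0,.083,.038),o),pix("wrist",dw(0,.123,.038),o),pix("wrist",dw(0,.163,.02),o))
for y in range(130,300,6): print(y,''.join('B' if hsv[y,x,1]>130 and hsv[y,x,2]<130 else 'w' if hsv[y,x,1]>110 else '#' if hsv[y,x,2]<70 else 'g' if hsv[y,x,2]<150 else '.' for x in range(240,400,3)))
E
python3 grip.py
```

```text
t 54.1833 p [0.5989 0.0482 0.2232] yaw 1.621890622601248 F [-0.143   0.6155 -1.8678] gap 0.0002655123760847139 0.0
[318.4879 282.2505] [318.4692 246.6227] [318.4444 205.3581]
130 Bggggggggggggggggggggggggggggggggggggggggggggggggggggg
136 Bggggggggggggggggggggggggggggggggggggggggggggggggggggg
142 Bggggggggggggggggggggggggggggggggggggggggggggggggggggg
148 Bggggggggggggggggggggggggggggggggggggggggggggggggggggg
154 Bggggggggggggggggggggggggggggggggggggggggggggggggggggg
160 Bggggggggggggggggggggggggggggggggggggggggggggggggggggg
166 ggggggggggggggggggggggggggggggggggggggggggggggg.gggggg
172 ggggggggggggggggggggggggggggggggggggggggg.............
178 gggggggggggggggggggggggggggggggggg....................
184 gggggggggggggggggggggggggggg..........................
190 ggggggggggggggggggggg.................................
196 gggggggggggggggggggg..................................
202 ....ggggggggggggg.....................................
208 ................................gg....................
214 ...............................gggggg.................
220 .............................gggggggg.................
226 .............................BBBBBBg..................
232 ............................gBBBBBBg..................
238 ............................BBBBBBg...................
244 ...........................wBBBBBB....................
250 ...........................BBBBBB.....................
256 ...........................gBBBBg.....................
262 ............gggggggggggggggg..gggggggggggggggggggggggg
268 .........gggggggggggggggggg..ggggggggggggggggggggggg.g
274 .......gBBBBBBBBBBBBBBBBBBg..gBBBBBBBBBBBBBBBBgggggggg
280 ......gBBBBBBBBBBBBBBBBBBggggBBBBBBBBBBBBBBBBBBggggggg
286 ......BBBBBBBBBBBBBBBggggg##gggggBBBBBBBBBBBBBBBgggggg
292 .....BBBBBBBBBBBBBgggggggg##ggggggg#BBBBBBBBBBBBBggggg
298 ....BBBBBBBBBBBBBBggggggg#B#ggggggggBBBBBBBBBwwwwwgggg
```

Run:
```python
from h import *
from scipy.optimize import least_squares
b=cv2.imread('pics/s4.png'); hsv=cv2.cvtColor(b,cv2.COLOR_BGR2HSV).astype(int)
for y in range(330,470,5): print(y,''.join('B' if hsv[y,x,1]>130 else 'm' if hsv[y,x,1]>75 else '#' if hsv[y,x,2]<70 else 'g' if hsv[y,x,2]<125 else '.' for x in range(290,400,3)))
o=manip.observe()
def tri(s,w):
    s=np.array(s)/4+[200,170]
    f=lambda P:np.r_[pix('scene',P)-s,pix('wrist',P,o)-w]
    r=least_squares(f,[.6,.02,.03]); P=r.x; c,sn=np.cos(A),np.sin(A); q=P[:2]-D
    print(P,'disp',c*q[0]+sn*q[1],-sn*q[0]+c*q[1],P[2],'res',r.fun)
tri((331,377),(327,259))
```

```text
330 BBBBBBBBBmmmBBBBBBBBBBBBBBBBBBBBBBBBB
335 BBBBBBBmggggmBBBBBBBBBBBBBBBBBBBBBBBB
340 BBBBBBmgggggmBBBBBBBBBBBBBBBBBBBBBBBB
345 BBBBBBmggggggmBBBBBBBBBBBBBBBBBBBBBBB
350 BBBBBBmggg...gmBBBBBBBBBBBBBBBBBBBBBB
355 BBBBBBBmg.....gmBBBBBBBBBBBBBBBBBBBBB
360 BBBBBBBmgg.....gBBBBBBBBBBBBBBBBBmmmg
365 BBBBBBBBmgg.....gBBBBBBBBBBBBmmmggggg
370 BBBBBBBBBgg.....gBBBBBBBBBmmggggggggg
375 BBBBBBBBBmgg..mmBBBBBBmmmgggggggggggg
380 BBBBBBBBBBmmmBBBBBBBmmgggggggggggggg.
385 BBBBBBBBBBBBBBBBBBBBmgggggggggggg....
390 BBBBBBBBBBBBBBBBBBBBBmggggggg........
395 BBBBBBmmmmBBBBBBBBBBBmmg.............
400 BmmmmgggggmBBBBBBBBBBBm..............
405 ggggggggggmBBBBBBBBBBBm..............
410 gggggggggggmBBBBBBBBBBmm.............
415 gggggggggggmBBBBBBBBBBBm.............
420 gggggg...gggmBBBBBBBBBBBm............
425 gg........ggmBBBBBBBBBBBmm...........
430 ..........gggmBBBBBBBBBBBm...........
435 ..........ggggmBBBBBBBBmmg...........
440 .........ggggggmmBBBBmmg.............
445 ........gggggggggmmmmg...............
450 ........ggggggggggggg................
455 ........ggggggggggggg................
460 .........gggggggggggg................
465 ..........gggggggggggg...............
[0.6086 0.0027 0.038 ] disp 0.007626520036246762 0.10973288428420729 0.03796380121096383 res [-0.3247 -0.0877 -0.1213 -0.1072]
```

Run:
```python
import cv2,numpy as np
for f in('s3','s4'):
    b=cv2.imread(f'pics/{f}.png')[170:330,150:340]; h=cv2.cvtColor(b,cv2.COLOR_BGR2HSV)
    for n,lo,hi in(('gold',(16,180,110),(30,255,255)),('red',(174,180,60),(180,255,255)),('red2',(0,215,60),(4,255,255))):
        m=cv2.inRange(h,lo,hi); ys,xs=np.nonzero(m); print(f,n,len(xs),xs.mean()+150 if len(xs) else 0,ys.mean()+170 if len(xs) else 0)
    hs=h.astype(int)
    for y in range(0,160,6): print(y+170,''.join('.' if hs[y,x,2]<50 else 'G' if 15<=hs[y,x,0]<=32 and hs[y,x,1]>150 and hs[y,x,2]>100 else 'R' if (hs[y,x,0]>172 or hs[y,x,0]<5) and hs[y,x,1]>150 else 'f' if hs[y,x,1]<70 else '-' for x in range(0,190,4)))
```

```text
s3 gold 1296 220.84182098765433 224.54552469135803
s3 red 1051 247.44909609895336 257.41579448144626
s3 red2 37 256.56756756756755 255.72972972972974
170 -----------------------------------------------f
176 ------------------------------------------------
182 ------------------------------------------------
188 ---------fff------------------------------------
194 ---------ffff-----------------------------------
200 ---------ffffff--f------------------------------
206 ----------fffffff-GGGGGGGGG---------------------
212 -----------ffff-GGGGGGGGGGGGG-------------------
218 ------------f-GGGGGGGGGGG-----------------------
224 -------------GGGGGGGG---fffffff-----------------
230 ------------GGGGGGG--ffffffffffff---------------
236 ------------GGGGG--ffffff--RRRRRR---------------
242 -----------GGGGG--fffff-RRRRRRRRRRR-------------
248 ------------GGG--ffff-RRRRRRRRRRRRRR------------
254 -------------G--ffff-RRRRRRRRR-------f----------
260 ---------------ffff-RRRRRRR--ffffffffff---------
266 --------------ffff-RRRRRR--ffffffffffffff-------
272 --------------ffffRRRRRR--fffffffffffffff----
[... 1338 characters left out ...]
fffffffff--
254 ------------------------RRRR--fffffffffffffffff-
260 ------------------------RRR-fffffff-----fffffff-
266 -------------------------R-ffffff-ffff---ffffff-
272 ---------------G----------ffffff--fffff--fff----
278 --------------------------ffffff---ffff---------
284 --------------------------ffffff---fff----------
290 --------------------------ffffff----------------
296 ---------------------------f--------------------
302 ---------G--------------------------------------
308 ---------GGG------------------------------------
314 ----------G-------------------------------------
320 ------------------------------------------------
326 ------------------------------------------------
```

Run:
```python
from h import *
o=st()
for u,v in((329,257),(336,230)):
    P=world('wrist',u,v,.045); q=P[:2]-D; c,s=np.cos(A),np.sin(A); print(P,'disp',c*q[0]+s*q[1],-s*q[0]+c*q[1])
go([P[0],P[1],.08],A+np.pi/2-.25); go([P[0],P[1],.0225],A+np.pi/2-.25)
```

```text
t 54.2333 p [0.5982 0.0479 0.2217] yaw 1.6219430695262493 F [-1.2845  0.1459 -1.3897] gap 0.00037380299458029454 0.0
[0.6104 0.0073 0.045 ] disp 0.009639412831444791 0.1142485725657853
[0.6157 0.0362 0.045 ] disp 0.01644708365291521 0.1428875923300885
d [-12.5  16.9 141.7] tw 0.25
d [-12.5  16.9 199.2] tw 0.25
```

>>> servo_tool(rows="0.05 -12.5 17 0 0.25;0.05 -12.5 17 0 0.25;0.05 -12.5 17 30 0.25;0.05 -12.5 17 70 0.25;0.05 -12.5 17 110 0.25;0.05 -12.5 17 140 0.25;0.05 -12.5 17 165 0.25;0.05 -12.5 17 185 0.25;0.05 -12.5 17 199 0.25;0.05 -12.5 17 199 0.25")

```text
time: 55.07
tool_pos: [0.6132, 0.0361, 0.019]
ee_rot: [[0.197, 0.98, -0.006], [0.98, -0.197, 0.0], [-0.001, -0.006, -1.0]]
wrist_force: [0.0, -0.0, -0.4]
finger_gap: 0.0451
grasp_force: 0.0
```

>>> servo_tool(rows="0.05 0 0 0 0;1 0 0 0 0;1 0 0 0 0;1 0 0 0 0;1 0 0 0 0;1 0 0 0 0;1 0 0 0 0;1 0 0 0 0")

```text
time: 55.73
tool_pos: [0.6162, 0.0361, 0.0234]
ee_rot: [[0.198, 0.98, 0.001], [0.98, -0.198, 0.0], [0.0, 0.001, -1.0]]
wrist_force: [-0.3, 1.4, 1.8]
finger_gap: 0.0019
grasp_force: 3.2
```

```bash
python3 grip.py | tail -30
```

```text
[316.3839 404.1262] [297.477  342.9065] [279.916  262.2023]
130 gg.gggggggg.gggggggggggggggggggggg.ggggggggg.ggggggggg
136 ggggg.gggggggggggggggggggggggggggggggggggggggggggggggg
142 g.gggggggg.ggggggg.gg.gggggggggggggggg.gggg.gggggggggg
148 gg.gggggggggggg.ggggggggggggggg.g..ggggggggggggggggggg
154 gg.ggggggggggggg.gggggg.ggggggg.gggggg..gggggggggggggg
160 .ggggggggggggggggggggggggggggggggggggggggggggggggggggg
166 gggggggggggggggggggggggggggggggggggggggggggggggggggggg
172 ggggggggggggggg.gggggggggggggggggggggggggggggggggggggg
178 gggggggggggggggggggggggggggggggggggggggggg.ggggggggggg
184 ggggg.gggggggggggggggggggg.ggggggggggg.gg.gggggggggggg
190 gggggggg..ggg..ggggg.gggggggggggg.gggggggggggggggggggg
196 gggggggg.ggggggggggggggggggggggggggggggggggggggggggggg
202 gg.ggggggggggggggggggggggggggggggggggggggggggggggggggg
208 ggggggggggggggggg.gggggggggggggggggggggggggggggggggggg
214 ggggggggg.gg.ggggggggggggggg.ggggggg.ggggggg.ggggggggg
220 ggggggggggggggggggggggggggggggggggggggggggggg.gggggggg
226 gggggggggggggggggggggggggggggggggggggggg..gggggggggggg
232 gggggggggggggggggggggggggggggggggggg.g.ggggg.gg.gggggg
238 gggggggggggggggggggggg.ggg.ggggggggggggggggggggggggggg
244 g.gggggggggggggggggggggggggggggggggggggggggggggggggggg
250 ggg.ggggggggggggggg.ggggggggggggggggg.gggggggggggg.ggg
256 gggggggggggggggggggggggggggggggggggggggggg.ggggggggggg
262 ggggggggggggggggggggggggggggggggggggggggggg..ggggggggg
268 ggggggggggggggggggggggggggggggggggggggggg.............
274 gggggggggggggggggggggggggggggggggggggg................
280 gggggggggggggggggggggggggg#w#ggggggg..................
286 ggggggggggggggggggggg#ggg#Bw#ggggggg..................
292 ggggggggggggggggggggggggg#BB#ggggggg..................
298 ggggggggggggggggggggggggg#B##ggggggg..................
```

>>> servo_tool(rows="0.05 0 0 0 0;0.05 0 0 0 0;0.05 0 0 0 0;0.05 0 0 0 0;0.05 0 0 0 0;0.05 2 0 5 0;0.05 2 0 10 0;0.05 2 0 16 0;0.05 2 0 16 0")

```text
time: 56.53
tool_pos: [0.6154, 0.0378, 0.0054]
ee_rot: [[0.198, 0.98, -0.002], [0.98, -0.198, -0.0], [-0.0, -0.002, -1.0]]
wrist_force: [-0.2, 0.4, -0.8]
finger_gap: 0.0444
grasp_force: 0.0
```

>>> servo_tool(rows="1 0 0 0 0;1 0 0 0 0;1 0 0 0 0;1 0 0 0 0;1 0 0 0 0;1 0 0 0 0;1 0 0 0 0;1 0 0 0 0", force=35)

```text
time: 57.2
tool_pos: [0.6165, 0.0379, 0.0071]
ee_rot: [[0.198, 0.98, 0.0], [0.98, -0.198, 0.0], [0.0, 0.0, -1.0]]
wrist_force: [0.8, 0.2, -0.3]
finger_gap: 0.0197
grasp_force: 35.0
```

>>> servo_tool(rows="1 0 -3.5 0 -0.05;1 0 -7 0 -0.1;1 -0.5 -10.5 0 -0.15;1 -1 -14 0 -0.2;1 -1.8 -17.4 0 -0.25;1 -1.8 -17.4 0 -0.25;1 -1.8 -17.4 0 -0.25")

```text
time: 57.78
tool_pos: [0.5989, 0.0395, 0.007]
ee_rot: [[-0.049, 0.999, -0.0], [0.999, 0.049, 0.0], [0.0, -0.0, -1.0]]
wrist_force: [-0.1, -0.0, 0.5]
finger_gap: 0.0194
grasp_force: 35.0
```

```bash
cat > sc.py <<'E'
from h import *
o=st(); im=manip.snapshot('scene'); b=cv2.resize(im[170:300,200:340,::-1],None,fx=4,fy=4); cv2.imwrite('pics/s5.png',b)
hs=cv2.cvtColor(b,cv2.COLOR_BGR2HSV).astype(int)
for y in range(170,450,7): print(y,''.join('G' if 15<=hs[y,x,0]<=32 and hs[y,x,1]>170 and hs[y,x,2]>110 else 'R' if (hs[y,x,0]>172 or hs[y,x,0]<5) and hs[y,x,1]>150 else '.' if hs[y,x,1]<70 and hs[y,x,2]>130 else 'f' if hs[y,x,1]<70  else '-' for x in range(150,400,4)))
print('tau',o['torque'])
E
python3 sc.py
```

```text
t 57.7833 p [0.5989 0.0395 0.007 ] yaw 1.62005092625407 F [-0.1331 -0.0267  0.5351] gap 0.0193586482535749 34.998974204063416
170 ------------------------------------------fffffffffffffffffffff
177 --------------f-----------------------f-----f-fffffffffffffffff
184 ----------.......-------------------------f--fff----fffffff-f--
191 --------....ff....-------------------------ff-----ff-f--fff---f
198 --------------f....---GGGGGGGG---------------ff-ff-f---f-------
205 ---------------.f-GGGGGGGGGGGGG-------------fffff-fffffffffffff
212 ----------------GGGGGGGGGGGGGGGG-----------ffffff-fffffffffffff
219 --------------GGGGGGGGGGGGGGG--------------fffffff-ffffffffffff
226 -------------GGGGGGGGGGGG----fffff---------ffffffffffffffffffff
233 --------------GGGGGGG---..----RR--------fffffffff-fffffffffffff
240 --------------GGGGG--f.--RRRRRRRRR-fffffff-fffffff-ffffffffffff
247 ------------G------fff-RRRRRRR--fffffffffffffffff---fffffffffff
254 --------------fffffffff-----fffff-ff--------ffffff-ffffffffffff
261 ----------fffffffffffffffff--ffff------------ffffffffffffffffff
268 ----------ffffffff
[... 1075 characters left out ...]
f--------------------ffffff---------------ffffffffffffffff
387 fffffff--------------------fffff--------------ffffffffffff.ffff
394 ffffffff--------------------fff-----------ffffffffffffff-f..fff
401 ffffffffff----------------------------ffffffffffffffffff---fff-
408 fffffffffff-----------------------ffffffffffff.fffffffff-----ff
415 ffffffffffff------------------ffffffffffffffff.fffffffff-------
422 ffffffffffffff------------fffffffffffff....fffffffffffff-------
429 .ffffffffffffff-------ffff..ff...............fffffffffff-----ff
436 ....ff.f...ff.ffffffff...ffff.................fffffffffff--ffff
443 f..................f.fffff...................ffffffffffffffffff
tau [-0.0474 -0.1607  0.0546]
```

>>> servo_tool(rows="1 -2 0 0 0;1 -4 0 0 0;1 -4 0 0 0;1 -4 0 0 0")

```text
time: 58.17
tool_pos: [0.5993, 0.0353, 0.007]
ee_rot: [[-0.05, 0.999, 0.0], [0.999, 0.05, -0.0], [-0.0, 0.0, -1.0]]
wrist_force: [-0.0, -0.7, 0.4]
finger_gap: 0.0196
grasp_force: 35.0
```

>>> servo_tool(rows="1 -1 0 0 0;1 -2 0 0 0;1 -3 0 0 0;1 -3 0 0 0")

```text
time: 58.5
tool_pos: [0.5994, 0.0325, 0.0071]
ee_rot: [[-0.051, 0.999, 0.0], [0.999, 0.051, 0.0], [0.0, 0.0, -1.0]]
wrist_force: [0.5, 0.9, 1.4]
finger_gap: 0.0194
grasp_force: 35.0
```

>>> servo_tool(rows="1 -1 0 0 0;1 -2 0 0 0;1 -3 0 0 0;1 -3 0 0 0")

```text
time: 58.83
tool_pos: [0.5996, 0.0303, 0.0071]
ee_rot: [[-0.051, 0.999, 0.0], [0.999, 0.051, 0.001], [0.001, 0.0, -1.0]]
wrist_force: [0.2, 4.0, 1.0]
finger_gap: 0.0196
grasp_force: 35.0
```

Run:
```python
from h import *
st(); im=manip.snapshot('scene'); b=cv2.resize(im[170:300,200:340,::-1],None,fx=4,fy=4,interpolation=cv2.INTER_CUBIC)
hs=cv2.cvtColor(b,cv2.COLOR_BGR2HSV).astype(int)
for f,h in(('s3',cv2.cvtColor(cv2.imread('pics/s3.png'),cv2.COLOR_BGR2HSV).astype(int)),('now',hs)):
  print(f)
  for y in range(172,220,4): print(y,''.join('.' if h[y,x,1]<80 and h[y,x,2]>130 else 'f' if h[y,x,1]<100 else 'G' if h[y,x,1]>190 and h[y,x,2]>120 else '-' for x in range(160,260,2)))
c=lambda x,y,z:np.round((pix('scene',dw(x,y,z))-[200,170])*4)
for y in(-.075,-.06,-.045,-.032): print(y,c(0,y,.038),'+x5',c(.005,y,.038),'+z5',c(0,y,.043))
```

```text
t 58.8333 p [0.5996 0.0303 0.0071] yaw 1.6221901964676089 F [0.1553 4.0498 0.9722] gap 0.019570463154914158 35.00552460551262
s3
172 --------------------------------------------------
176 --------------------------------------------------
180 --------------------------------------------------
184 -------------fffffff------------------------------
188 ------------ffffffff------------------------------
192 -----------ffffffffff-----------------------------
196 -----------fffffff..fff---------fffffffffff-ff----
200 ------------fffff......ff--fffffffff----------ff--
204 -------------ffff........ffff.f----GGGGGGGGGG-----
208 ---------------fff.......ff----GGGGGGGGGGGGGGGGG--
212 ----------------ffff....---GGGGGGGGGGGGGGGGGGGGGG-
216 -----------------fffff---GGGGGGGGGGGGGGGGGG-------
now
172 ---------------ff.....ff--------------------------
176 --------------ff........ff------------------------
180 --------------fff........ff-----------------------
184 -------------f.............ff---------------------
188 -----------f................ff---------fffffffffff
192 ----------f........fff........ff-fffffffffff------
196 ----------f.....ff--fff.........ff.ff----GGGGGGGGG
200 ---------------------ffff......ff----GGGGGGGGGGGGG
204 -----------------------fff..ff---GGGGGGGGGGGGGGGGG
208 ----------------------ffffff--GGGGGGGGGGGGGGGGGGGG
212 --------------------fffff--GGGGGGGGGGGGGGGGGGGGGGG
216 ------------------ffff---GGGGGGGGGGGGGGGGGGGGGGGGG
-0.075 [194. 195.] +x5 [187. 198.] +z5 [193. 188.]
-0.06 [205. 208.] +x5 [197. 211.] +z5 [204. 201.]
-0.045 [216. 221.] +x5 [208. 224.] +z5 [215. 214.]
-0.032 [226. 233.] +x5 [218. 235.] +z5 [225. 226.]
```

>>> servo_tool(rows="1 2 0 0 0;1 4 0 0 0;1 4 0 0 0;0.3 4 0 0 0;0.3 4 0 0 0;0.3 4 0 0 0;0.3 4 0 0 0;0.3 4 0 0 0;0.3 4 0 0 0")

```text
time: 59.63
tool_pos: [0.5992, 0.0336, 0.007]
ee_rot: [[-0.051, 0.999, -0.0], [0.999, 0.051, 0.0], [0.0, -0.0, -1.0]]
wrist_force: [-0.5, -0.9, 0.1]
finger_gap: 0.0329
grasp_force: 0.0
```

```bash
cat > sh.py <<'E'
from h import *
st(); im=manip.snapshot('scene'); b=cv2.resize(im[170:300,200:340,::-1],None,fx=4,fy=4,interpolation=cv2.INTER_CUBIC)
h=cv2.cvtColor(b,cv2.COLOR_BGR2HSV).astype(int)
for y in range(168,224,4): print(y,''.join('.' if h[y,x,1]<80 and h[y,x,2]>130 else 'f' if h[y,x,1]<100 else 'G' if h[y,x,1]>190 and h[y,x,2]>120 else '-' for x in range(160,260,2)))
E
python3 sh.py
```

```text
t 59.6333 p [0.5992 0.0336 0.007 ] yaw 1.6217197744705367 F [-0.4967 -0.8888  0.1054] gap 0.03291188168347906 0.0
168 --------------------------------------------------
172 --------------------------------------------------
176 --------------------------------------------------
180 --------------------------------------------------
184 -------------f.....f------------------------------
188 -----------f.......ff-----------------------------
192 ----------f.......f-------------------------------
196 ----------f.....fffff----------ffffffffffffffff---
200 ----------------ff.....ff--fff..ffff.-------ffffff
204 ---------------fff........fff..-----GGGGGGGGG----f
208 ---------------ffff.......f----GGGGGGGGGGGGGGGGGG-
212 -----------------fff....f--GGGGGGGGGGGGGGGGGGGGGGG
216 ------------------fffff--GGGGGGGGGGGGGGGGGG-------
220 -----------------ffff--GGGGGGGGGGGGGGG-----------f
```

>>> servo_tool(rows="0.3 0 0 -4 0;0.3 0 0 -4 0;1 0 0 -4 0;1 0 0 -4 0;1 0 0 -4 0;1 0 0 -4 0;1 0 0 -4 0;1 0 0 -4 0", force=20)

```text
time: 60.35
tool_pos: [0.5992, 0.0336, 0.011]
ee_rot: [[-0.051, 0.999, 0.0], [0.999, 0.051, 0.0], [0.0, 0.0, -1.0]]
wrist_force: [-0.1, -0.0, -0.4]
finger_gap: 0.0199
grasp_force: 20.0
```

```bash
python3 sh.py
```

```text
t 60.35 p [0.5992 0.0336 0.011 ] yaw 1.6217490730299229 F [-0.1108 -0.0033 -0.4146] gap 0.019911112384919275 20.001456812024117
168 --------------------------------------------------
172 --------------------------------------------------
176 --------------------------------------------------
180 --------------------------------------------------
184 -------------f.....f------------------------------
188 -----------f.......ff-----------------------------
192 ----------f.......f-------------------------------
196 ----------f.....fffff-----------ffffffffffffff----
200 -------------fffff.....ff----ffffff..-------ffffff
204 ---------------ff...........fff-----GGGGGGGGG-----
208 ---------------fff.........f---GGGGGGGGGGGGGGGGGG-
212 ----------------ffff.....---GGGGGGGGGGGGGGGGGGGGGG
216 -----------------ffffff--GGGGGGGGGGGGGGGGGG-------
220 -----------------ffff---GGGGGGGGGGGGGGG-----------
```

Now the shaft is level again and lined up with the right hole. I'll push it in.

>>> servo_tool(rows="1 -2 0 0 0;1 -4 0 0 0;1 -6 0 0 0;1 -6 0 0 0;1 -6 0 0 0")

```text
time: 60.82
tool_pos: [0.5995, 0.0273, 0.011]
ee_rot: [[-0.05, 0.999, -0.0], [0.999, 0.05, -0.0], [-0.0, -0.0, -1.0]]
wrist_force: [-0.7, -0.8, -0.0]
finger_gap: 0.0199
grasp_force: 20.0
```

>>> servo_tool(rows="1 -1 0 0 0;1 -2 0 0 0;1 -3 0 0 0;1 -3 0 0 0")

```text
time: 61.15
tool_pos: [0.5997, 0.0244, 0.011]
ee_rot: [[-0.051, 0.999, -0.0], [0.999, 0.051, -0.0], [-0.0, -0.0, -1.0]]
wrist_force: [0.2, 0.3, 0.1]
finger_gap: 0.0201
grasp_force: 20.0
```

```bash
python3 sh.py
```

```text
t 61.15 p [0.5997 0.0244 0.011 ] yaw 1.6215421463912982 F [0.1986 0.2961 0.1325] gap 0.020097491455000827 19.997933954000473
168 --------------------------------------------------
172 --------------------------------------------------
176 --------------------------------------------------
180 --------------------------------------------------
184 -------------fff...f------------------------------
188 ------------ffffffff------------------------------
192 ----------ffffffffffff----------------------------
196 -----------fffffff....ff---------ffffffffffffff---
200 ------------fffff.......ff---ffffff..ff-----fffff-
204 --------------ffff.........fffff----GGGGGGGGG-----
208 ----------------fff.........---GGGGGGGGGGGGGGGGGG-
212 ------------------fff....---GGGGGGGGGGGGGGGGGGGGGG
216 -------------------ffff--GGGGGGGGGGGGGGGGGGG-----G
220 ------------------fff----GGGGGGGGGGGGGG-----------
```

>>> servo_tool(rows="1 -3 0 0 0;1 -6 0 0 0;1 -8 0 0 0;1 -8 0 0 0;0.05 -8 0 0 0;0.05 -8 0 0 0;0.05 -8 0 0 0;0.05 -8 0 0 0;0.05 -8 0 0 0;0.05 -8 0 0 0")

```text
time: 62.03
tool_pos: [0.6001, 0.0167, 0.011]
ee_rot: [[-0.051, 0.999, 0.0], [0.999, 0.051, 0.0], [0.0, 0.0, -1.0]]
wrist_force: [0.3, -0.4, 0.8]
finger_gap: 0.0445
grasp_force: 0.0
```

>>> servo_tool(rows="0.05 10 0 0 0;0.05 25 0 0 0;0.05 35 0 5 0;0.05 35 0 11 0;1 35 0 11 0;1 35 0 11 0;1 35 0 11 0;1 35 0 11 0;1 35 0 11 0;1 35 0 11 0")

```text
time: 62.87
tool_pos: [0.5984, 0.0512, 0.0001]
ee_rot: [[-0.05, 0.999, 0.0], [0.999, 0.05, -0.0], [-0.0, 0.0, -1.0]]
wrist_force: [-0.9, -0.5, -0.8]
finger_gap: 0.008
grasp_force: 0.0
```

>>> servo_tool(rows="1 0 0 0 0;1 0 0 0 0;1 -4 0 0 0;1 -8 0 0 0;1 -12 0 0 0;1 -14 0 0 0;1 -14 0 0 0")

```text
time: 63.45
tool_pos: [0.599, 0.0366, -0.0]
ee_rot: [[-0.05, 0.999, -0.0], [0.999, 0.05, -0.0], [-0.0, -0.0, -1.0]]
wrist_force: [-0.0, -0.5, 0.0]
finger_gap: 0.0007
grasp_force: 0.0
```

>>> servo_tool(rows="1 -2 0 0 0;1 -4 0 0 0;1 -4 0 0 0;1 -4 0 0 0")

```text
time: 63.78
tool_pos: [0.5992, 0.0335, 0.0]
ee_rot: [[-0.051, 0.999, 0.0], [0.999, 0.051, 0.0], [0.0, 0.0, -1.0]]
wrist_force: [0.7, -0.2, -0.2]
finger_gap: 0.0007
grasp_force: 0.0
```

>>> servo_tool(rows="1 -2 0 0 0;1 -4 0 0 0;1 -6 0 0 0;1 -6 0 0 0;1 -6 0 0 0")

```text
time: 64.2
tool_pos: [0.5995, 0.0274, -0.0]
ee_rot: [[-0.051, 0.999, -0.0], [0.999, 0.051, 0.0], [0.0, -0.0, -1.0]]
wrist_force: [0.5, 0.3, -0.5]
finger_gap: 0.0003
grasp_force: 0.0
```

>>> servo_tool(rows="1 -1 0 0 0;1 -2 0 0 0;1 -2 0 0 0")

```text
time: 64.45
tool_pos: [0.5996, 0.0254, 0.0]
ee_rot: [[-0.051, 0.999, -0.0], [0.999, 0.051, -0.0], [-0.0, -0.0, -1.0]]
wrist_force: [-0.6, 0.6, 0.6]
finger_gap: 0.0002
grasp_force: 0.0
```

>>> servo_tool(rows="1 -1 0 0 0;1 -1 0 0 0;1 -1 0 0 0")

```text
time: 64.7
tool_pos: [0.5996, 0.0246, 0.0]
ee_rot: [[-0.051, 0.999, -0.0], [0.999, 0.051, 0.0], [0.0, -0.0, -1.0]]
wrist_force: [0.4, -1.2, -0.4]
finger_gap: 0.0005
grasp_force: 0.0
```

>>> servo_tool(rows="1 -1 0 0 0;1 -1 0 0 0;1 -1 0 0 0")

```text
time: 64.95
tool_pos: [0.5997, 0.0235, 0.0]
ee_rot: [[-0.051, 0.999, -0.0], [0.999, 0.051, 0.0], [0.0, -0.0, -1.0]]
wrist_force: [-0.8, 0.1, -0.8]
finger_gap: 0.0005
grasp_force: 0.0
```

>>> servo_tool(rows="1 -1 0 0 0;1 -1 0 0 0;1 -1 0 0 0")

```text
time: 65.2
tool_pos: [0.5998, 0.0231, 0.0]
ee_rot: [[-0.051, 0.999, 0.0], [0.999, 0.051, 0.001], [0.001, 0.0, -1.0]]
wrist_force: [-0.1, 3.9, 0.2]
finger_gap: 0.0004
grasp_force: 1.8
```

>>> servo_tool(rows="1 -1 0 0 0;1 -1 0 0 0;1 -1 0 0 0")

```text
time: 65.45
tool_pos: [0.5998, 0.023, 0.0001]
ee_rot: [[-0.052, 0.999, 0.0], [0.999, 0.052, 0.002], [0.002, 0.0, -1.0]]
wrist_force: [-0.9, 8.2, -0.8]
finger_gap: 0.0003
grasp_force: 4.0
```

>>> servo_tool(rows="1 -1 0 0 0;1 -1 0 0 0;1 -1 0 0 0")

```text
time: 65.7
tool_pos: [0.5998, 0.023, 0.0001]
ee_rot: [[-0.053, 0.999, 0.0], [0.999, 0.053, 0.003], [0.003, 0.0, -1.0]]
wrist_force: [-0.1, 10.5, -2.2]
finger_gap: 0.0003
grasp_force: 5.9
```

>>> servo_tool(rows="1 -1 0 0 0;1 -1 0 0 0;1 -1 0 0 0")

```text
time: 65.95
tool_pos: [0.5998, 0.023, 0.0001]
ee_rot: [[-0.053, 0.999, 0.0], [0.999, 0.053, 0.004], [0.004, 0.001, -1.0]]
wrist_force: [-1.0, 15.8, -1.4]
finger_gap: 0.0003
grasp_force: 7.9
```

>>> servo_tool(rows="1 5 0 0 0;1 20 0 0 0;1 40 0 0 0;1 40 0 -40 0;1 40 0 -80 0;1 40 0 -120 0;1 40 0 -160 0;1 40 0 -200 0;1 40 0 -240 0;1 40 0 -280 0")

```text
time: 66.78
tool_pos: [0.5974, 0.0591, 0.2823]
ee_rot: [[-0.051, 0.999, 0.0], [0.999, 0.051, -0.001], [-0.001, 0.0, -1.0]]
wrist_force: [0.6, -0.8, -0.3]
finger_gap: 0.0006
grasp_force: 0.0
```

>>> servo_tool(rows="1 0 0 -10 0;1 0 0 -10 0")

```text
time: 66.95
tool_pos: [0.5993, 0.0596, 0.2937]
ee_rot: [[-0.05, 0.999, 0.005], [0.999, 0.05, -0.0], [-0.001, 0.005, -1.0]]
wrist_force: [0.0, -0.7, -0.4]
finger_gap: 0.0003
grasp_force: 0.0
```

```bash
sed -i 's/170,450,7/190,420,6/' sc.py; python3 sc.py; python3 -c "
from h import *
go(dw(.140,0,.29),A+np.pi/2)"
```

```text
t 66.95 p [0.5993 0.0596 0.2937] yaw 1.6210162031718225 F [ 0.0275 -0.6529 -0.4221] gap 0.0002726182000014765 0.0
190 ---------fff----------------------------------------...........
196 ---------fff..f-----ff--------------------------------.........
202 ----------f....f--f------------------------------------........
208 -----------ff...--GGGGGGGGGG-------------------------------....
214 ------------ff--GGGGGGGGGGGGGG-------------------------------..
220 --------------GGGGGGGGG---------------------------------------.
226 -----------f-GGGGGGG---ffffffffff------------------------------
232 ------------GGGGGG---ffff---RR---------------------------------
238 ------------GGGGG--ffff-RRRRRRRRRR-----------------------------
244 -------------GGG--ff--RRRRRRRRRRRRRR---------------------------
250 --------------G-fff--RRRRRRRRRR--------------------------------
256 ---------------fff-RRRRRRRRR--ffffffff-------------------------
262 ---------------ff--RRRRRR--fffffffffffff-----------------------
268 ---------------ff-RRRRRR-fffffffffffffff-----------------------
274 ---------------ff-RRRR--ffffff
[... 1030 characters left out ...]
--------------------fff
370 ffff----------------------------------------------------fffffff
376 fffff---------------------------------------------------fffffff
382 ffffff-------------------------------------------------fffffff.
388 ffffffff----------------------------------------------fff......
394 ffffffff----------------------------------fffff------fff.......
400 ffffffffff-----------------------------ffffffffffff............
406 fffffffffff------------------------fffffffffffff...............
412 ffffffffffff--------------------ffffffffffffffff...............
418 f.fffffffffff---------------fffffffffffffffffffff..............
tau [ 0.0222 -0.0501 -0.0082]
d [-166.6  139.8    1.7] tw -0.001
```

>>> servo_tool(rows="1 -166 140 -5 0;1 -166 140 -5 0;1 -166 140 -5 0;1 -166 140 -5 0;1 -166 140 -5 0;1 -166 140 -5 0;1 -166 140 -5 0;1 -166 140 -5 0;1 -166 140 -5 0")

```text
time: 67.75
tool_pos: [0.7455, -0.0981, 0.2937]
ee_rot: [[-0.052, 0.999, -0.002], [0.999, 0.052, 0.0], [0.001, -0.002, -1.0]]
wrist_force: [0.5, 0.0, -0.4]
finger_gap: 0.0004
grasp_force: 0.0
```

>>> servo_tool(rows="1 0 0 30 0;1 0 0 60 0;1 0 0 90 0;1 0 0 115 0;1 0 0 122 0;1 0 0 122 0;1 0 0 122 0")

```text
time: 68.33
tool_pos: [0.7464, -0.0985, 0.1744]
ee_rot: [[-0.052, 0.999, 0.001], [0.999, 0.052, 0.0], [0.0, 0.001, -1.0]]
wrist_force: [-0.7, -0.8, 0.9]
finger_gap: 0.0006
grasp_force: 0.0
```

```bash
python3 -c "
from h import *
o=st(); go(dw(.138,0,.174),A+np.pi/2)"
```

```text
t 68.3333 p [ 0.7464 -0.0985  0.1744] yaw 1.622337072689711 F [-0.6626 -0.7517  0.9346] gap 0.0005660706609478219 0.0
d [-1.6 -2.1  0.4] tw 0.001
```

Next I swing the lid forward with slow rows.

>>> servo_tool(rows="1 0 -14 0 0;1 0 -28 0 0;1 0 -42 -1 0;1 0 -54 -2 0;1 0 -68 -1 0;1 0 -82 0 0;1 0 -90 2 0;1 0 -99 5 0;1 0 -107 8 0;1 0 -115 11 0")

```text
time: 69.17
tool_pos: [0.6311, -0.1049, 0.1623]
ee_rot: [[-0.051, 0.999, 0.001], [0.999, 0.051, -0.0], [-0.0, 0.001, -1.0]]
wrist_force: [1.1, -0.6, -0.4]
finger_gap: 0.0001
grasp_force: 0.4
```

>>> servo_tool(rows="1 0 -7 5 0;1 0 -14 11 0;1 0 -21 16 0;1 0 -27 21 0;1 0 -33 28 0;1 0 -38 35 0;1 0 -43 42 0;1 0 -47 49 0;1 0 -47 49 0")

```text
time: 69.92
tool_pos: [0.5829, -0.1074, 0.1114]
ee_rot: [[-0.051, 0.999, -0.002], [0.999, 0.051, 0.0], [0.0, -0.002, -1.0]]
wrist_force: [-0.4, -0.3, -0.5]
finger_gap: 0.0005
grasp_force: 0.0
```

>>> servo_tool(rows="1 0 -2 5 0;1 0 -4 10 0;1 0 -6 15 0;1 0 -8 20 0;1 0 -10 26 0;1 0 -11 32 0;1 0 -11 32 0")

```text
time: 70.5
tool_pos: [0.5724, -0.1079, 0.0796]
ee_rot: [[-0.051, 0.999, -0.002], [0.999, 0.051, 0.0], [0.0, -0.002, -1.0]]
wrist_force: [-0.8, -0.3, -0.7]
finger_gap: 0.0005
grasp_force: 0.0
```

>>> servo_tool(rows="1 0 0 2 0;1 0 0 4 0;1 0 0 6 0;1 0 0 6 0")

```text
time: 70.83
tool_pos: [0.5733, -0.1079, 0.0747]
ee_rot: [[-0.051, 0.999, -0.0], [0.999, 0.051, 0.0], [0.0, -0.0, -1.0]]
wrist_force: [-0.5, -0.6, 0.1]
finger_gap: 0.001
grasp_force: 0.0
```

>>> servo_tool(rows="1 0 0 1 0;1 0 0 2 0;1 0 0 2 0;1 0 0 2 0")

```text
time: 71.17
tool_pos: [0.5735, -0.1079, 0.0733]
ee_rot: [[-0.051, 0.999, 0.0], [0.999, 0.051, -0.0], [-0.0, 0.0, -1.0]]
wrist_force: [-1.6, 0.3, 6.3]
finger_gap: 0.0002
grasp_force: 2.3
```

>>> servo_tool(rows="1 0 0 1 0;1 0 0 1 0;1 0 0 1 0")

```text
time: 71.42
tool_pos: [0.5736, -0.1079, 0.073]
ee_rot: [[-0.051, 0.999, 0.0], [0.999, 0.051, -0.001], [-0.001, 0.0, -1.0]]
wrist_force: [-6.8, -0.5, 18.4]
finger_gap: 0.0002
grasp_force: 9.4
```

>>> servo_tool(rows="1 0 0 1 0;1 0 0 1 0;1 0 0 1 0")

```text
time: 71.67
tool_pos: [0.5737, -0.1079, 0.0728]
ee_rot: [[-0.051, 0.999, 0.001], [0.999, 0.051, -0.001], [-0.001, 0.001, -1.0]]
wrist_force: [-12.0, -0.1, 32.5]
finger_gap: 0.0006
grasp_force: 16.2
```

>>> servo_tool(rows="1 0 0 -20 0;1 0 0 -60 0;1 0 0 -100 0;1 0 0 -140 0;1 -60 -40 -160 0;1 -100 -70 -160 0;1 -140 -100 -160 0;1 -180 -130 -160 0;1 -220 -150 -160 0;1 -260 -150 -160 0")

```text
time: 72.5
tool_pos: [0.45, -0.3243, 0.2311]
ee_rot: [[-0.051, 0.999, -0.0], [0.999, 0.051, -0.001], [-0.001, -0.0, -1.0]]
wrist_force: [2.0, -0.3, 0.7]
finger_gap: 0.0004
grasp_force: 0.0
```

>>> servo_tool(rows="1 -80 0 0 0;1 -80 0 0 0;1 -80 0 0 0;1 -80 0 0 0;1 -80 0 0 0")

```text
time: 72.92
tool_pos: [0.4565, -0.4022, 0.2302]
ee_rot: [[-0.051, 0.999, -0.0], [0.999, 0.051, 0.001], [0.001, -0.0, -1.0]]
wrist_force: [-0.1, -0.1, 0.4]
finger_gap: 0.0004
grasp_force: 0.0
```

Run:
```python
from h import *
st()
for n,(x0,y0,x1,y1) in {'top':(320,145,425,235),'scene':(190,170,330,300)}.items():
    a=cv2.imread(f'pics/{n}0.png'); b=manip.snapshot(n)[:,:,::-1]
    cv2.imwrite(f'pics/{n}_end.png',b)
    d=cv2.absdiff(a,b).max(2)[y0:y1,x0:x1]
    print(n,(d>40).sum()); 
    for y in range(0,y1-y0,4): print(''.join('#' if d[y:y+4,x:x+2].max()>45 else '.' for x in range(0,x1-x0,2)))
    # bystander check
    D=cv2.absdiff(a,b).max(2); k=cv2.connectedComponentsWithStats((cv2.medianBlur(D,5)>60).astype('uint8'))[2]
    print([r.tolist() for r in k[1:] if r[4]>60])
```

```text
t 72.9167 p [ 0.4565 -0.4022  0.2302] yaw 1.6220417411191712 F [-0.0565 -0.0588  0.37  ] gap 0.0003565780511806454 0.0
top 1475
.....................................................
.....................................................
.....................................................
.....................................................
................................................#####
..............................................#######
.............................................########
.............................................########
.............................................########
.............................................########
..............................................#######
####..........................................#######
#####.##......................................#######
#####..#.....................................########
.............................................########
............................................#########
............................................#########
..........................................###########

[... 2820 characters left out ...]
......................
......................................................................
......................................................................
......................................................................
[[220, 0, 58, 52, 1103], [545, 12, 7, 19, 104], [278, 20, 45, 19, 514], [547, 36, 5, 25, 88], [258, 46, 17, 12, 150], [262, 97, 32, 21, 361], [291, 141, 15, 7, 71], [248, 153, 13, 12, 110], [280, 159, 21, 10, 96], [286, 164, 146, 52, 2305], [211, 182, 71, 51, 831], [288, 206, 67, 31, 1336], [358, 239, 20, 11, 125], [406, 240, 37, 14, 356], [279, 273, 11, 10, 70], [288, 303, 64, 79, 511], [372, 302, 15, 10, 79], [384, 302, 20, 12, 144], [384, 316, 16, 11, 103]]
```

```bash
python3 -c "
from station import manip
print(manip.job_done())"
```

```text
the job is handed in; nothing more can be done
None
```

The job is handed in with no verdict returned: the lid was pried open with the knife, which was laid flat; the only two reels present (red, gold) stand in the middle bays with the rod through both cheeks, grip against the cheek, and the lid is shut, though a slip pulled the rod partly out once and it had to be re-threaded, and the final check was by image comparison and contact force, not by eye.

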